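# Set the wafer case out for the guests

### The job

Get the wafer case ready for coffee service: raise its stiff-hinged lid to 50 degrees above closed, where it stays by itself as a guard over the wafers, and lay the packet that is still out on the cloth flat on the floor of the empty bay under the lid, lengthwise from front to back like the two in the other bay. Do not shift the case, and leave the bell, the mills and the tumbler standing where they are.

Things in the scene. Friction and masses are not known exactly. Their poses are not given: they have to be found in the camera images.
- case: Loose wooden presentation case, 2.4 kg, 176 mm deep (x) by 224 wide (y), walls 8 mm thick and 42 mm high, framed clear lid on top. Origin: centre of its underside; x points from its front (lip, robot side) to the hinges, z up. Inner floor 12 mm up. A divider 8 mm thick along x, top 35 mm up, makes two bays of 160 (x) by 100 mm (y): the one at +y is empty, the one at -y holds two packets.
- lid (a joint): Angle of the lid in rad: 0 closed, grows as it is raised, 50 degrees is 0.873, end stop at 1.05 (60 degrees). Lid 180 mm from hinge axis to front edge (finger strip extra), 224 mm wide, 10 mm thick, about 0.26 kg. It turns about the case's far top edge (x = +88, z = 42 mm in the case's frame, axis along y). Stiff hinges (about 0.8 N m) hold it at any angle; it may start slightly ajar.
- lid_hinge (a point): Middle of the hinge axis, on the case (its axes are the case's)
- lid_lip (a point): Middle of the rolled free rim of the lid's steel finger strip; moves with the lid. The strip (3 mm thick, 28 mm long, full width) starts at the lid's front edge, 4 mm before the case's front face, and is bent up 40 degrees; the lid's other edges are flush, so it is lifted from beneath the strip with a tilted tool. x points to the hinge, z out of the lid's top.
- empty_bay (a point): Centre of the floor of the empty bay (at +y of the divider), 12 mm above the case's underside; axes as the case's
- filled_bay (a point): Centre of the floor of the bay at -y, which holds two packets; axes as the case's
- packet: The packet still out on the cloth: white wrapped wafer packet, 40 mm (its x) by 88 mm (its y, lengthwise) by 14 mm high, 14 g. Origin: centre of its underside
- packet_a: Like packet, lying lengthwise in the filled bay, on the side of the divider
- packet_b: Like packet, lying lengthwise in the filled bay, on the side of the outer wall
- bell: Counter bell, 75 mm across, 57 mm high; bystander; it and the packet may stand on either side of the case. Origin: centre of its underside
- pepper: Dark wooden mill, 57 mm across, 174 mm high; bystander. Origin: centre of its underside
- salt: Light wooden mill, 57 mm across, 162 mm high; bystander. Origin: centre of its underside
- tumbler: Leaning water tumbler, 90 by 100 mm, 114 mm high; bystander. Origin: centre of its underside
There are look-alikes about, which are no part of the job. Leave any blue or orange look-alike of the packet alone.

How it is judged (in metres and radians):
At the end, for the whole second after the job is handed in: The lid stands still at 50 degrees, give or take 6 (0.768 to 0.977 rad). The packet lies flat (within 0.15 rad) on the floor of the empty bay, at rest, its length within 0.35 rad of the case's front-to-back direction. The other two packets still lie on the floor of their bay (value of joint lid between 0.768 and 0.977 rad and velocity of joint lid between -0.05 and 0.05 rad/s and x of packet in the frame of empty_bay between -0.04 and 0.04 m and y of packet in the frame of empty_bay between -0.034 and 0.034 m and z of packet in the frame of empty_bay below 0.006 m and angle between packet's own z axis and vertical below 0.15 rad and angle between the y axis of packet and the x axis of case, either way round below 0.35 rad and linear speed of packet below 0.02 m/s and x of packet_a in the frame of filled_bay between -0.045 and 0.045 m and y of packet_a in the frame of filled_bay between -0.036 and 0.036 m and z of each of packet_a, packet_b in the frame of filled_bay below 0.006 m and x of packet_b in the frame of filled_bay between -0.045 and 0.045 m and y of packet_b in the frame of filled_bay between -0.036 and 0.036 m); the robot touches nothing.
It fails at once if the case is shifted by more than 30 mm (distance of case from where it was at the start of the episode above 0.03 m).
It fails at once if the bell, a mill or the tumbler is shoved by more than 30 mm or knocked over (distance of any of bell, pepper, salt, tumbler from where it was at the start of the episode above 0.03 m or angle between any of bell, pepper, salt, tumbler's own z axis and vertical above 0.4 rad).
It also fails if it takes over 64 s, if anything falls off the work surface, if the arm or the gripper's body presses on something with over 40 N, if the wrist force passes 120 N, or if a joint passes its speed limit or range.

### The arm

A 7-joint arm with a two-finger parallel gripper is mounted at the origin on a cart in front of the work surface, level with it; the furniture and walls round the work are solid. World frame = base frame: x ahead of the robot, y to its left, z up, the work surface at z = 0. Lengths are in mm, angles in degrees, forces in N, time in s.
With the tool pointing down it reaches from about 425 to 825 mm from the base axis. Payload 3.6 kg.
Tool frame: the origin (TCP) lies at the very end of the fingers, on their centre line; the grasp point (between the pads) lies 19 mm behind it; z points along the fingers, y is the direction in which the jaws open and shut (so a half turn about z gives the same grasp; the last joint's range is limited). The gripper opens to 85 mm and grips with 20 to 120 N. Pads are 22 mm wide; open, the fingers measure 114 mm over their backs; the gripper's body (76 mm by 85 mm) begins 54 mm behind the grasp point. The pads swing forward as they close: fully open they stand 13 mm farther back than shut.
Start: joints at [63.913, 35.231, -0.722, 81.555, 0.464, 63.22, -2.315], TCP at [270.264, -591.118, 231.297] pointing down, gripper open.
Joint ranges: [-178.69, 178.69], [-17.37, 117.87], [-77.05, 75.6], [15.02, 138.74], [-78.02, 258.01], [0.78, 113.62], [-162.83, 162.83]. Speed limits (degrees/s): [159.86, 159.86, 180, 180, 180, 180, 180].

### API

Orientations are given as a 3x3 rotation matrix whose columns are the frame's x, y, z axes.
In Python, from cell import r, optics gives the robot as it stands.
- The arm moves only by the tool drive_tool, never from a script. Its argument "steps" is a list of rows, each a list of 3 entries, a list of its own where there are three numbers: the shift along the tool's x, y, z in cm, then the turn, a rotation vector about the tool's x, y, z in degrees, then the gripper command: -1 is shut, 1 is fully open, values between are in proportion. A call has 1 to 5 rows; each row is the pose to reach, as a shift and turn from the pose commanded when the call began, along the tool's axes at that moment; what a row does not reach only later rows make up. A row lasts 1/8 s, in which the tool goes at most 62.5 mm and 10.7 degrees, less where a joint would pass 70% of its speed; a pose out of reach is approached as far as the arm can. A call with a gripper value outside its range is refused whole. The fingers move at their own pace and stop on an object; "force" is the grip in N (left out, the last holds). Time passes only in rows, so rows that repeat a pose let the fingers close. It gives the time, the measured TCP pose, the force and the opening at its end, in the units of the state.
- r.read_state(): the state, without advancing time (a new reading comes with each control period).
- optics.read_camera(name): name is "scene" or "top" or "wrist"; returns a dict with "img" (420x560x3 uint8, red, green, blue), "K" (3x3 intrinsics, pixels), "extrinsics" (4x4, takes a point from world to camera coordinates); the wrist camera has in their place "T_tool_cam" (4x4, takes a point from camera to tool coordinates, whose origin is the TCP and whose axes are the flange's). Camera axes: x right, y up, looking along -z (the intrinsics and any distortion apply to the point x, -y, -z); pixel columns grow to the right and rows downward; lengths in mm; the calibration is good to about 2 mm. The wrist camera is an equidistant fisheye: a pixel r from the principal point sees the ray r / f radians off the axis. A picture is of the moment at which its call begins: read the wrist's pose just before it. There is no depth.
- r.hand_in(): hands the job in, once; it reports no verdict.
The state is a dict: "clock": time; "q": joint angles; "qvel": joint speeds; "tau": joint torques, N m; "tcp_pos": TCP position; "ee_rot": TCP orientation; "wrist_force": force on the tool from outside, world axes, zero at the start; "wrist_torque": the same for the moment, N m; "finger_gap": finger opening in mm.
Only numpy, scipy, OpenCV 4.12 (cv2) and the standard library are available. Lean on these libraries where they do the work, as an engineer would, in place of code of your own. Each camera call takes 0.05 s, during which the arm holds its last target.

## Working session

There is one attempt and no reset: what is moved stays moved. The work goes in short steps, Python scripts to look and compute and a tool call to move; the robot and the scene stay as the last step left them, time stands still between calls to the robot, and variables do not carry over. Pictures are saved under pics/ and viewed, and the job is handed in when it is done.

Besides the shell and the picture viewer there is one more tool, called after "Request:" by a JSON object that holds its "fn" and its "kwargs", one argument or row to a line. drive_tool: Moves the arm, as the interface text tells. Its arguments: {"type":"object","properties":{"steps":{"type":"array","items":{"type":"array"}},"force":{"type":"number"}},"required":["steps"]}

```bash
ls; mkdir -p pics; cat > h.py <<'E'
import numpy as np, cv2
from cell import r, optics
def snap(name,fn):
    d=optics.read_camera(name); cv2.imwrite('pics/'+fn,d['img'][:,:,::-1]); return d
E
python3 - <<'E'
from h import *
s=r.read_state(); print(s)
for n in ['scene','top','wrist']:
    d=snap(n,n+'0.png'); print(n,[ (k,np.round(v,3).tolist()) for k,v in d.items() if k!='img'])
E
```

```text
pics
{'clock': 0.0, 'q': array([63.91285548, 35.29048445, -0.72387992, 81.64444101,  0.46402777,
       63.21973846, -2.31401197]), 'qvel': array([ 0.02248968,  0.05528653, -0.00286649, -0.09290933, -0.11104183,
        0.06902452, -0.02951178]), 'tau': array([-8.90253818e-05, -4.69214988e+01,  2.59095607e-01, -1.71032506e+01,
        9.91832698e-03,  9.57229582e-03, -1.86109368e-06]), 'tcp_pos': array([ 269.94730371, -590.42122388,  230.10609225]), 'ee_rot': array([[ 9.09423587e-01,  4.15869533e-01, -1.12771555e-03],
       [ 4.15871061e-01, -9.09420427e-01,  2.39739525e-03],
       [-2.85639138e-05, -2.64923205e-03, -9.99996490e-01]]), 'wrist_force': array([ 0.13136436, -0.4497266 , -0.33024403]), 'wrist_torque': array([0.0179439 , 0.0439234 , 0.00574302]), 'finger_gap': 85.30111860651448}
scene [('K', [[415.577, 0.0, 281.611], [0.0, 415.577, 204.53], [0.0, 0.0, 1.0]]), ('extrinsics', [[-0.885, -0.464, 0.02, 490.988], [0.35, -0.638, 0.686, -283.354], [-0.305, 0.614, 0.728, -853.987], [0.0, 0.0, 0.0, 1.0]])]
top [('K', [[450.174, 0.0, 276.961], [0.0, 450.174, 210.463], [0.0, 0.0, 1.0]]), ('extrinsics', [[0.0, -1.0, -0.011, -21.31], [0.992, -0.001, 0.128, -577.813], [-0.128, -0.011, 0.992, -988.648], [0.0, 0.0, 0.0, 1.0]])]
wrist [('K', [[325.192, 0.0, 280.308], [0.0, 325.192, 207.622], [0.0, 0.0, 1.0]]), ('T_tool_cam', [[-0.001, 0.949, 0.316, 80.642], [1.0, 0.001, 0.0, -0.428], [-0.0, 0.316, -0.949, -142.106], [0.0, 0.0, 0.0, 1.0]])]
```

View pics/scene0.png

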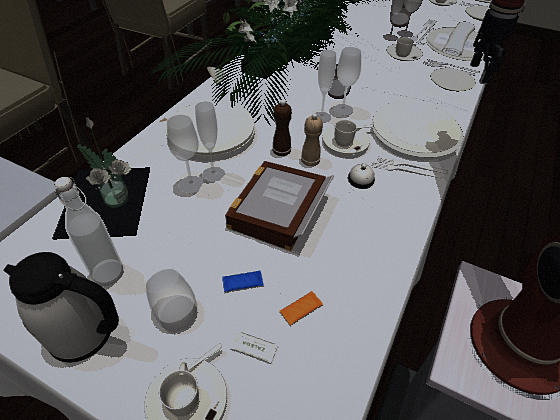

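View pics/top0.png

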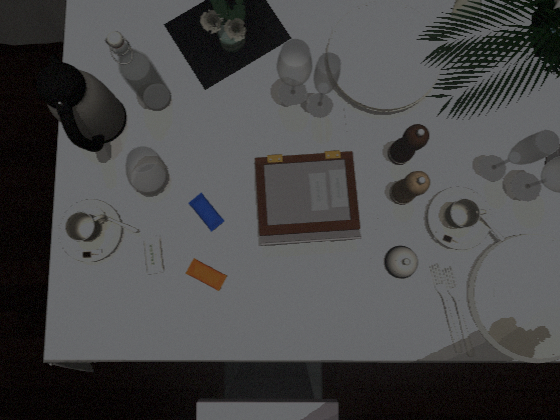

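View pics/wrist0.png

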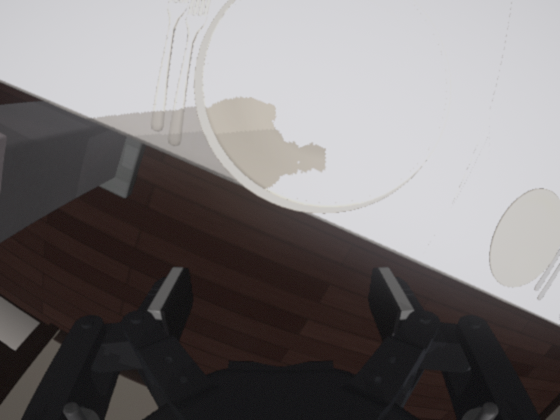

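```bash
python3 - <<'E'
import cv2,numpy as np
a=cv2.imread('pics/top0.png');b=cv2.imread('pics/scene0.png')
def g(i): return np.clip(255*(i/255.)**0.6,0,255).astype(np.uint8)
cv2.imwrite('pics/c1.png',cv2.resize(g(a[215:295,120:240]),None,fx=6,fy=6,interpolation=cv2.INTER_CUBIC))
cv2.imwrite('pics/c2.png',cv2.resize(g(a[145:250,245:370]),None,fx=5.6,fy=5.6,interpolation=cv2.INTER_CUBIC))
cv2.imwrite('pics/c3.png',cv2.resize(g(b[155:365,215:345]),None,fx=2.8,fy=2.8,interpolation=cv2.INTER_CUBIC))
E
```

```text
(no output)
```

View pics/c1.png

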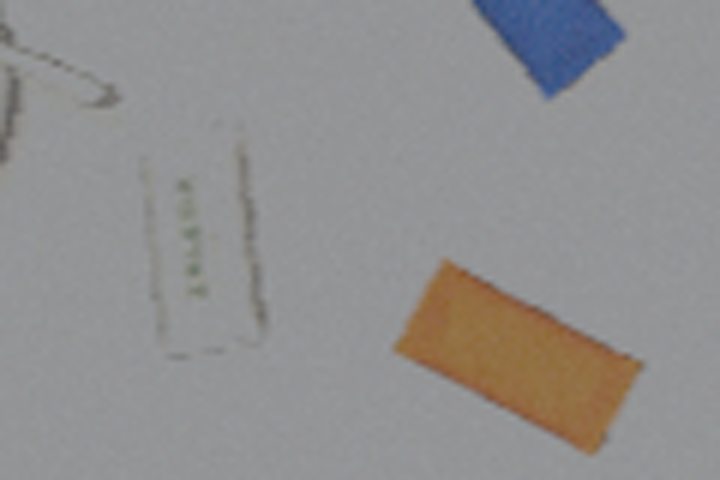

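View pics/c2.png

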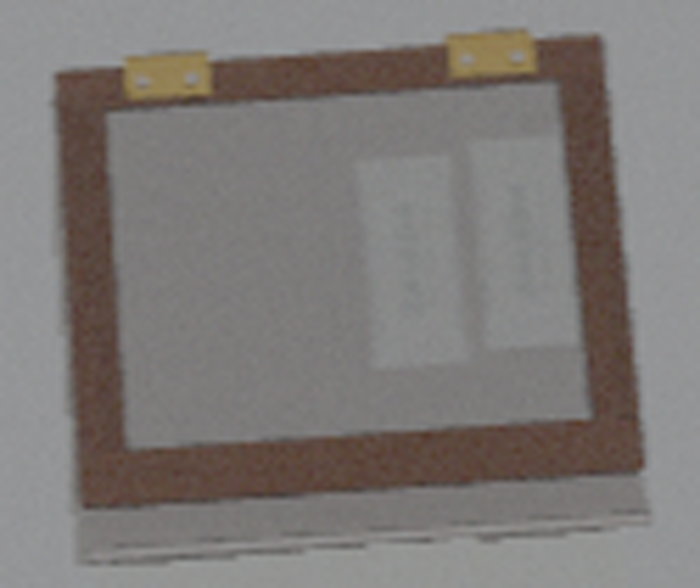

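View pics/c3.png

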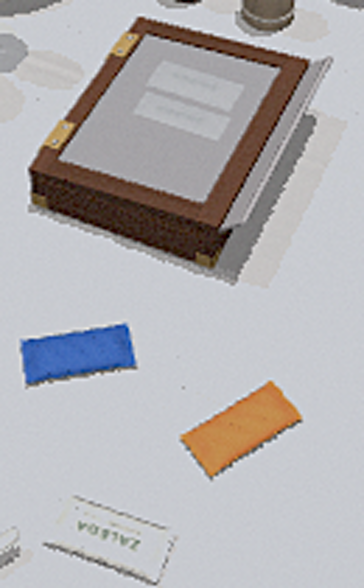

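```bash
cat >> h.py <<'E'
CAM={'scene':(np.array([[415.577,0,281.611],[0,415.577,204.53],[0,0,1]]),None),'top':None}
def proj(d,P):
    P=np.atleast_2d(P); E=d['extrinsics']; c=P@E[:3,:3].T+E[:3,3]
    K=d['K']; return np.c_[K[0,0]*c[:,0]/-c[:,2]+K[0,2], K[1,1]*-c[:,1]/-c[:,2]+K[1,2]]
def back(d,uv,z):
    E=d['extrinsics'];K=d['K'];uv=np.atleast_2d(uv)
    v=np.c_[(uv[:,0]-K[0,2])/K[0,0],-(uv[:,1]-K[1,2])/K[1,1],-np.ones(len(uv))]@E[:3,:3]
    C=-E[:3,:3].T@E[:3,3]; return C+v*((z-C[2])/v[:,2])[:,None]
def casepts(p,pts): # pts case frame
    x,y,a=p[:3];c,s=np.cos(a),np.sin(a);pts=np.atleast_2d(pts)
    return np.c_[x+c*pts[:,0]-s*pts[:,1],y+s*pts[:,0]+c*pts[:,1],pts[:,2]]
def lidpts(p,th,pts): # pts at closed pose in case frame
    pts=np.array(pts,float);u=pts[:,0]-88;w=pts[:,2]-42
    return casepts(p,np.c_[88+u*np.cos(th)+w*np.sin(th),pts[:,1],42-u*np.sin(th)+w*np.cos(th)])
E
python3 - <<'E'
from h import *
from scipy.optimize import least_squares
T=optics.read_camera('top');S=optics.read_camera('scene')
for d in (T,S): print(-d['extrinsics'][:3,:3].T@d['extrinsics'][:3,3])
L=[[88,112,52],[88,-112,52],[-92,-112,52],[-92,112,52]]
rim=[[-113,112,66],[-113,-112,66]]
tl=np.array([[57,72],[602,36],[643,468],[82,508],[80,564],[650,522]])/5.6+[245,145]
sl=np.array([[30,172],[140,17],[312,62],[216,230],[238,230],[331,58]])/2.8+[215,155]
sb=np.array([[30,208],[213,268]])/2.8+[215,155]
def f(p):
    a=lidpts(p,p[3],L+rim); b=casepts(p,[[88,112,0],[-88,112,0]])
    return np.r_[(proj(T,a)-tl).ravel(),(proj(S,a)-sl).ravel(),(proj(S,b)-sb).ravel()]
o=least_squares(f,[600,-50,0,0.03],x_scale=[100,100,.1,.1],loss='soft_l1');print(o.x,np.round(o.fun.reshape(-1,2),1).tolist())
tp=np.array([[143,150],[240,125],[268,335],[165,358]])/6+[120,215]
sp=np.array([[178,540],[157,582],[45,546],[70,498]])/2.8+[215,155]
print(back(T,tp,14).round(1),back(S,sp,14).round(1),back(S,sp,0).round(1))
for n,d,uv,z in [('bell',T,[401,262],40),('tumbler base',T,[148,170],10),('cup',T,[92,229],20),('salt',S,[312,163],0),('pepper',S,[282,153],0),('bell',S,[361,185],0),('blueT',T,[207,212],14),('spoon',T,[138,231],5)]: print(n,back(d,uv,z).round())
E
```

```text
[ 446.65981269  -33.24036887 1054.10455817]
[273.3737982  571.68571012 805.66433233]
[ 6.16380625e+02 -8.75631532e+01  6.67566288e-02  1.67260376e-02] [[-0.9, -0.0], [-0.2, -0.2], [-0.2, 1.1], [-0.6, 0.7], [0.0, -0.3], [0.6, 0.4], [-1.3, -2.5], [-0.9, -1.7], [-1.0, 0.3], [0.6, 0.2], [1.4, -0.7], [0.2, -0.0], [0.4, -1.6], [-0.7, 0.5]]
[[512.1 287.3  14. ]
 [521.7 250.1  14. ]
 [441.3 236.6  14. ]
 [432.5 275.8  14. ]] [[430.1 250.8  14. ]
 [428.8 284.1  14. ]
 [510.3 298.8  14. ]
 [513.6 259.9  14. ]] [[432.9 245.2   0. ]
 [431.5 279.    0. ]
 [514.4 293.9   0. ]
 [517.9 254.4   0. ]]
bell [[ 461. -298.   40.]]
tumbler base [[678. 285.  10.]]
cup [[537. 407.  20.]]
salt [[ 611. -301.    0.]]
pepper [[ 709. -298.    0.]]
bell [[ 451. -282.    0.]]
blueT [[577. 142.  14.]]
spoon [[534. 305.   5.]]
```

White packet with the printed name at top (153,254) / scene (255,347) is the packet. The blue one at (207,212) and the orange one at (207,275) are look-alikes, which the crop confirms. The case is at about (616,-88) with yaw 3.8° and its lid almost closed. I'll first turn the tool and move it in front of the case.

Request:
{"fn": "drive_tool", "kwargs": {
  "steps": [
    [[7, -7.5, 0], [0, 0, -10.5], -1],
    [[13, -14, 0], [0, 0, -21], -1],
    [[18, -19, 0], [0, 0, -31.5], -1],
    [[22, -23, 0], [0, 0, -42], -1],
    [[25, -26, 0], [0, 0, -52], -1]
  ]
}}

```text
clock: 0.88
tcp_pos: [373.5, -294.2, 231.6]
ee_rot: [[0.227, 0.974, 0.001], [0.974, -0.227, -0.001], [-0.0, 0.001, -1.0]]
wrist_force: [1.5, 0.3, -0.6]
finger_gap: 0.3
```

```bash
cat >> h.py <<'E'
from scipy.spatial.transform import Rotation as Ro
def Rt(t,psi):
    t=np.radians(t);p=np.radians(psi);f=np.array([np.cos(p),np.sin(p),0]);u=np.array([0,0,1.])
    return np.c_[-f*np.cos(t)-u*np.sin(t),np.cross(u,f),f*np.sin(t)-u*np.cos(t)]
def rel(pos,R):
    s=r.read_state();M=s['ee_rot']
    print('t',round(s['clock'],2),'tcp',s['tcp_pos'].round(1),'q',s['q'].round(1),'F',s['wrist_force'].round(1),'gap',round(s['finger_gap'],1))
    print('shift cm',(M.T@(np.array(pos)-s['tcp_pos'])/10).round(2),'rot',Ro.from_matrix(M.T@R).as_rotvec(degrees=True).round(1))
E
python3 - <<'E'
from h import *
rel([430,-100,220],Rt(0,3.8))
E
```

```text
t 0.88 tcp [ 373.5 -294.2  231.6] q [ 48.3  20.6 -17.3 109.1   7.7  51.4  14.2] F [ 1.5  0.3 -0.6] gap 0.3
shift cm [20.19  1.1   1.15] rot [ 0.000e+00  1.000e-01 -1.069e+02]
```

Request:
{"fn": "drive_tool", "kwargs": {
  "steps": [
    [[6, 0.4, 0], [0, 0, -10.5], -1],
    [[11, 0.8, 0], [0, 0, -21], -1],
    [[16, 1, 0], [0, 0, -31.5], -1],
    [[20, 1.1, 0], [0, 0, -42], -1],
    [[20.2, 1.1, 0], [0, 0, -52.5], -1]
  ]
}}

```text
clock: 1.5
tcp_pos: [431.4, -98.3, 231.9]
ee_rot: [[-0.64, 0.768, 0.002], [0.768, 0.64, 0.001], [-0.0, 0.002, -1.0]]
wrist_force: [1.0, -1.0, -0.1]
finger_gap: -0.0
```

Request:
{"fn": "drive_tool", "kwargs": {
  "steps": [
    [[0, 0, 0], [0, 0, -10.5], -1],
    [[0, 0, 0], [0, 0, -21], -1],
    [[0, 0, 0], [0, 0, -31.5], -1],
    [[0, 0, 0], [0, 0, -42], -1],
    [[0, 0, 0], [0, 0, -54], -1]
  ]
}}

```text
clock: 2.12
tcp_pos: [430.5, -102.3, 231.4]
ee_rot: [[-0.999, -0.037, 0.0], [-0.037, 0.999, -0.0], [-0.0, -0.0, -1.0]]
wrist_force: [0.4, 0.6, -0.8]
finger_gap: 0.0
```

```bash
python3 - <<'E'
from h import *
rel([430,-100,220],Rt(0,3.8))
rel([440,-100,170],Rt(45,3.8))
snap('wrist','w1.png')
E
```

```text
t 2.12 tcp [ 430.5 -102.3  231.4] q [ 45.3  22.6 -47.5 113.1  20.8  53.1  79.4] F [ 0.4  0.6 -0.8] gap 0.0
shift cm [0.04 0.23 1.14] rot [-0.   0.  -1.7]
t 2.12 tcp [ 430.5 -102.3  231.4] q [ 45.3  22.6 -47.5 113.1  20.8  53.1  79.4] F [ 0.4  0.6 -0.8] gap 0.0
shift cm [-0.95  0.19  6.14] rot [ -0.7 -45.   -1.6]
```

View pics/w1.png

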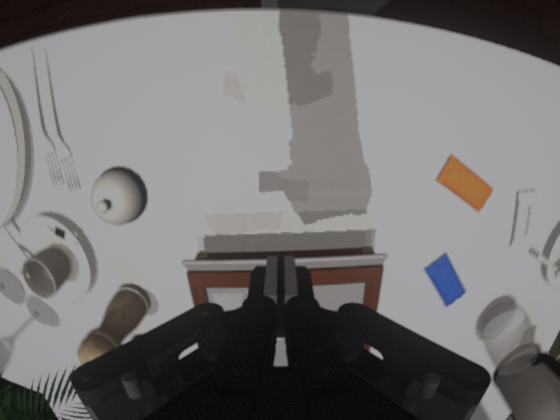

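The wrist view shows the strip rim running from (184,263) to (386,258) and the case behind it, with the white packet at (522,215). Next I tilt the tool to 45°.

Request:
{"fn": "drive_tool", "kwargs": {
  "steps": [
    [[0, 0.2, 1], [0, -10.5, -0.4], -1],
    [[0, 0.2, 2], [0, -21, -0.8], -1],
    [[0, 0.2, 3], [0, -31.5, -1.2], -1],
    [[0, 0.2, 4], [-0.7, -42, -1.6], -1],
    [[0, 0.2, 5], [-0.7, -45, -1.6], -1]
  ]
}}

```text
clock: 2.8
tcp_pos: [413.3, -101.5, 175.2]
ee_rot: [[-0.913, -0.079, 0.401], [-0.072, 0.997, 0.031], [-0.402, -0.001, -0.916]]
wrist_force: [0.2, 0.8, -0.8]
finger_gap: -0.3
```

```bash
cat >> h.py <<'E'
def wray(d,s,uv):
    uv=np.atleast_2d(np.array(uv,float));K=d['K'];T=d['T_tool_cam']
    x=(uv-[K[0,2],K[1,2]])/K[0,0];rr=np.linalg.norm(x,axis=1);k=np.where(rr>1e-9,np.sin(rr)/np.maximum(rr,1e-9),1)
    v=np.c_[x[:,0]*k,-x[:,1]*k,-np.cos(rr)]
    M=s['ee_rot'];return s['tcp_pos']+M@T[:3,3], v@T[:3,:3].T@M.T
def wback(d,s,uv,z):
    C,v=wray(d,s,uv);return C+v*((z-C[2])/v[:,2])[:,None]
def wproj(d,s,P):
    T=d['T_tool_cam'];M=s['ee_rot'];K=d['K']
    c=((np.atleast_2d(P)-s['tcp_pos'])@M-T[:3,3])@T[:3,:3]
    x=np.c_[c[:,0],-c[:,1]];n=np.linalg.norm(x,axis=1);th=np.arctan2(n,-c[:,2])
    return x/n[:,None]*(th*K[0,0])[:,None]+[K[0,2],K[1,2]]
E
python3 - <<'E'
from h import *
rel([460,-98,120],Rt(45,3.8))
s=r.read_state();d=snap('wrist','w2.png')
E
```

```text
t 2.8 tcp [ 413.3 -101.5  175.2] q [ 57.3  21.5 -53.  137.1  63.4  12.7  43.9] F [ 0.2  0.8 -0.8] gap -0.3
shift cm [-2.06 -0.01  6.94] rot [  0.4 -21.3   0.6]
```

View pics/w2.png

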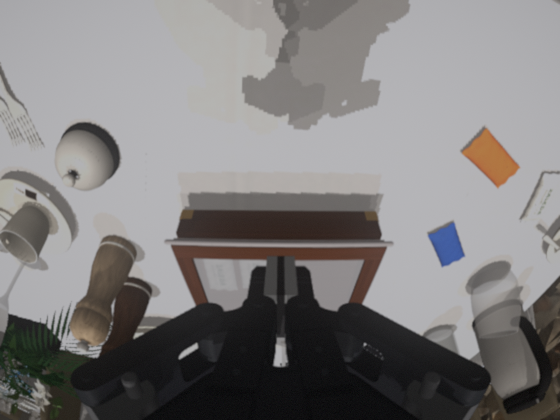

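Request:
{"fn": "drive_tool", "kwargs": {
  "steps": [
    [[-3, 0, 3], [0, 0, 0], -1],
    [[-4.5, 0, 5], [0, -4, 0.2], -1],
    [[-4.5, 0, 7], [0, -10, 0.4], -1],
    [[-4.5, 0, 7.8], [0.4, -18, 0.6], -1],
    [[-4.5, 0, 7.8], [0.4, -21, 0.6], -1]
  ]
}}

```text
clock: 3.48
tcp_pos: [511.6, -104.3, 129.7]
ee_rot: [[-0.772, -0.081, 0.63], [-0.065, 0.997, 0.049], [-0.632, -0.003, -0.775]]
wrist_force: [-0.4, 2.4, -3.1]
finger_gap: 0.3
```

```bash
python3 - <<'E'
from h import *
rel([480,-98,110],Rt(45,3.8))
s=r.read_state();d=snap('wrist','w3.png');a=cv2.imread('pics/w3.png')
cv2.imwrite('pics/w3c.png',cv2.resize(a[130:330,130:430],None,fx=2.6,fy=2.6,interpolation=cv2.INTER_CUBIC))
E
```

```text
t 3.48 tcp [ 511.6 -104.3  129.7] q [ 61.9  52.8 -76.6 138.7 121.7  46.4  -4.9] F [-0.4  2.4 -3.1] gap 0.3
shift cm [ 3.64  0.89 -0.43] rot [ 0.4 -5.8  0.8]
```

View pics/w3c.png

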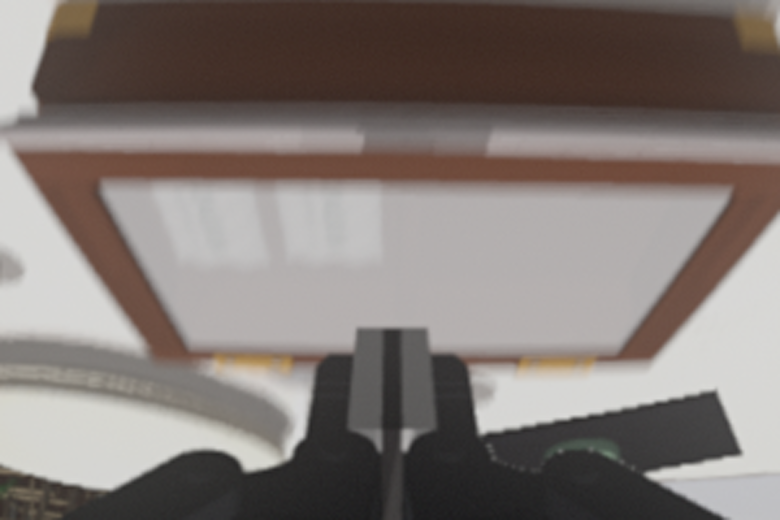

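```bash
python3 - <<'E'
from h import *
rel([450,-125,140],Rt(45,25))
rel([450,-125,140],Rt(45,40))
rel([450,-125,160],Rt(40,40))
E
```

```text
t 3.52 tcp [ 509.6 -110.2  116.9] q [ 62.4  55.  -76.4 138.6 121.9  47.1  -4.9] F [  2.6  -0.3 -15.8] gap 0.1
shift cm [ 3.29 -1.06 -5.58] rot [-13.4  -6.3 -16.7]
t 3.52 tcp [ 509.6 -110.2  116.9] q [ 62.4  55.  -76.4 138.6 121.9  47.1  -4.9] F [  2.6  -0.3 -15.8] gap 0.1
shift cm [ 3.29 -1.06 -5.58] rot [-23.4  -6.  -27.9]
t 3.52 tcp [ 509.6 -110.2  116.9] q [ 62.4  55.  -76.4 138.6 121.9  47.1  -4.9] F [  2.6  -0.3 -15.8] gap 0.1
shift cm [ 2.05 -1.02 -7.15] rot [-22.2  -1.2 -28.9]
```

Request:
{"fn": "drive_tool", "kwargs": {
  "steps": [
    [[0.5, -0.3, -2.5], [-5, -1, -6], -1],
    [[1, -0.5, -5], [-10, -1, -12], -1],
    [[1.5, -0.8, -6], [-15, -1, -18], -1],
    [[2, -1, -7], [-20, -1, -24], -1],
    [[2, -1, -7], [-22, -1, -29], -1]
  ]
}}

```text
clock: 4.15
tcp_pos: [467.2, -130.6, 166.4]
ee_rot: [[-0.65, -0.507, 0.566], [-0.413, 0.861, 0.297], [-0.638, -0.041, -0.769]]
wrist_force: [-0.0, 0.1, 0.0]
finger_gap: 0.0
```

```bash
python3 - <<'E'
from h import *
rel([450,-125,140],Rt(45,40))
rel([460,-125,90],Rt(50,40))
E
```

```text
t 4.15 tcp [ 467.2 -130.6  166.4] q [ 77.9  43.4 -70.1 132.9  87.2   9.8  61.4] F [-0.   0.1  0. ] gap 0.0
shift cm [2.58 1.46 1.22] rot [-8.1 -5.5 -5.5]
t 4.15 tcp [ 467.2 -130.6  166.4] q [ 77.9  43.4 -70.1 132.9  87.2   9.8  61.4] F [-0.   0.1  0. ] gap 0.0
shift cm [5.12 1.16 5.63] rot [ -8.4 -10.5  -5.1]
```

Request:
{"fn": "drive_tool", "kwargs": {
  "steps": [
    [[1, 0.3, 1.2], [-2, -2.5, -1], -1],
    [[2, 0.5, 2.4], [-4, -5, -2], -1],
    [[3, 0.8, 3.6], [-6, -8, -4], -1],
    [[4, 1, 4.6], [-8, -10, -5], -1],
    [[4, 1, 4.6], [-8.4, -10.5, -5], -1]
  ]
}}

```text
clock: 4.78
tcp_pos: [462.3, -124.1, 103.8]
ee_rot: [[-0.495, -0.642, 0.586], [-0.408, 0.767, 0.495], [-0.767, 0.006, -0.641]]
wrist_force: [0.3, 1.0, -0.7]
finger_gap: 0.1
```

```bash
python3 - <<'E'
from h import *
rel([460,-125,90],Rt(50,40))
rel([470,-122,52],Rt(50,40))
s=r.read_state();print(s['ee_rot'][:,2].round(3))
snap('wrist','w4.png');snap('scene','s4.png')
E
```

```text
t 4.78 tcp [ 462.3 -124.1  103.8] q [ 80.7  60.3 -66.3 132.7 108.8   4.   60.2] F [ 0.3  1.  -0.7] gap 0.1
shift cm [1.21 0.07 0.71] rot [ 0.1  0.1 -0.3]
t 4.78 tcp [ 462.3 -124.1  103.8] q [ 80.7  60.3 -66.3 132.7 108.8   4.   60.2] F [ 0.3  1.  -0.7] gap 0.1
shift cm [ 3.51 -0.36  3.88] rot [ 0.1  0.1 -0.3]
[ 0.586  0.495 -0.641]
```

View pics/w4.png

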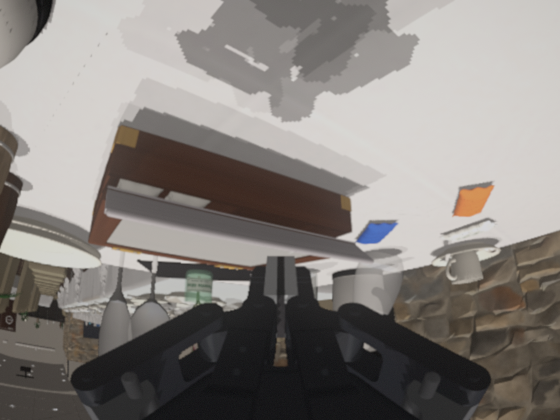

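View pics/s4.png

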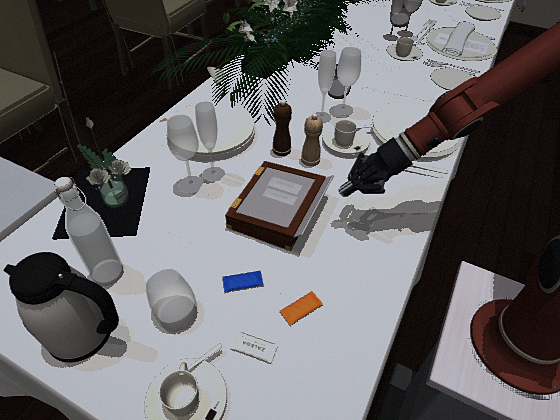

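The tool is now at 50° tilt and 40° yaw, in front of the strip. The strip's rim shows in the wrist view from (105,205) to (375,258), and nothing is touching. I go down in front and then under the strip.

```bash
python3 - <<'E'
from h import *
rel([478,-118,28],Rt(50,40))
p=[616.4,-87.6,.0668]
print(casepts(p,[[-130,0,28],[-105,0,28]]), lidpts(p,.0167,[[-113,0,62],[-92,0,42]]))
E
```

```text
t 4.88 tcp [ 462.7 -123.4  105.6] q [ 80.7  60.2 -66.5 132.7 108.8   4.1  60.2] F [ 0.5 -0.7  0.6] gap -0.1
shift cm [ 4.98 -0.58  6.14] rot [ 0.1  0.1 -0.1]
[[486.68993776 -96.27754309  28.        ]
 [511.6341805  -94.60878481  28.        ]] [[504.0132277  -95.11862302  65.35375514]
 [524.63023026 -93.73935509  45.00586028]]
```

Request:
{"fn": "drive_tool", "kwargs": {
  "steps": [
    [[1.5, -0.2, 1.6], [0, 0, 0], -1],
    [[3, -0.4, 3.2], [0, 0, 0], -1],
    [[4.2, -0.5, 4.8], [0, 0, 0], -1],
    [[5, -0.6, 6.1], [0, 0, 0], -1],
    [[5, -0.6, 6.1], [0, 0, 0], -1]
  ]
}}

```text
clock: 5.5
tcp_pos: [477.8, -117.7, 28.2]
ee_rot: [[-0.491, -0.644, 0.587], [-0.411, 0.765, 0.496], [-0.768, 0.002, -0.64]]
wrist_force: [-0.2, 0.2, 0.1]
finger_gap: 0.1
```

```bash
python3 - <<'E'
from h import *
rel([511,-96,28],Rt(50,40))
s=r.read_state();print(s['ee_rot'][:,2].round(3))
snap('wrist','w5.png');d=snap('scene','s5.png');a=cv2.imread('pics/s5.png')
cv2.imwrite('pics/s5c.png',cv2.resize(a[140:270,210:410],None,fx=4,fy=4,interpolation=cv2.INTER_CUBIC))
E
```

```text
t 5.5 tcp [ 477.8 -117.7   28.2] q [ 79.8  76.9 -70.2 131.8 118.2  18.5  59.5] F [-0.2  0.2  0.1] gap 0.1
shift cm [-2.51 -0.48  3.03] rot [ 0.2  0.2 -0. ]
[ 0.587  0.496 -0.64 ]
```

View pics/w5.png

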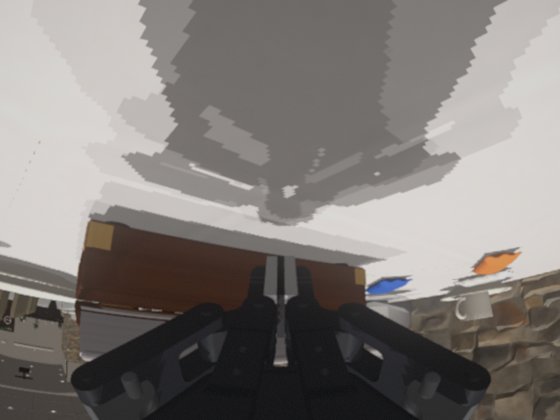

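View pics/s5c.png

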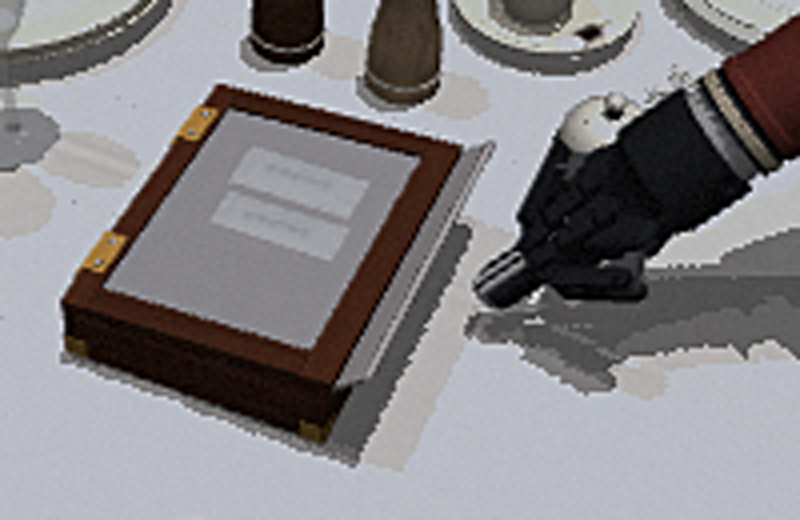

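Request:
{"fn": "drive_tool", "kwargs": {
  "steps": [
    [[-0.6, -0.1, 0.75], [0, 0, 0], -1],
    [[-1.3, -0.2, 1.5], [0, 0, 0], -1],
    [[-1.9, -0.35, 2.2], [0, 0, 0], -1],
    [[-2.3, -0.4, 2.8], [0, 0, 0], -1],
    [[-2.3, -0.4, 2.8], [0, 0, 0], -1]
  ]
}}

```text
clock: 6.22
tcp_pos: [508.2, -97.1, 27.8]
ee_rot: [[-0.49, -0.645, 0.587], [-0.412, 0.764, 0.496], [-0.768, 0.001, -0.64]]
wrist_force: [0.1, 0.1, -0.5]
finger_gap: -0.1
```

```bash
python3 - <<'E'
from h import *
rel([511,-96,40],Rt(50,40))
d=snap('scene','s6.png');a=cv2.imread('pics/s6.png')
cv2.imwrite('pics/s6c.png',cv2.resize(a[140:270,210:410],None,fx=4,fy=4,interpolation=cv2.INTER_CUBIC))
E
```

```text
t 6.22 tcp [508.2 -97.1  27.8] q [ 75.6  78.8 -72.5 130.2 119.8  22.2  56. ] F [ 0.1  0.1 -0.5] gap -0.1
shift cm [-1.12 -0.1  -0.56] rot [0.2 0.2 0. ]
```

View pics/s6c.png

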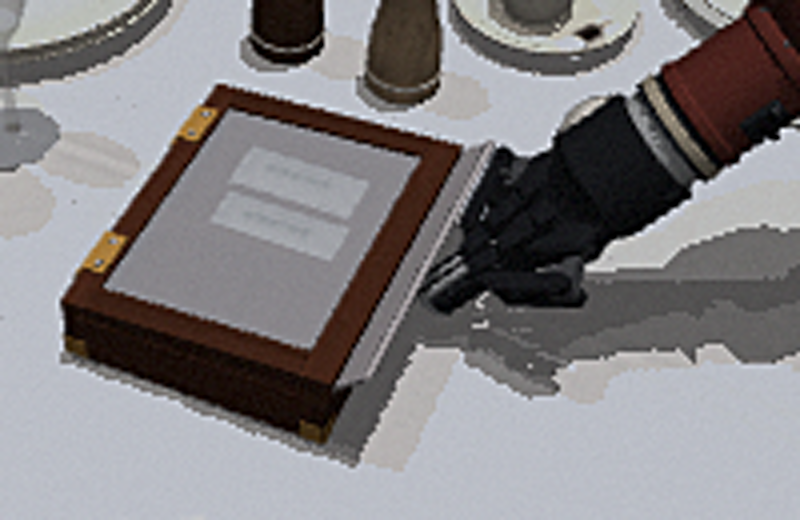

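```bash
cat > arc.py <<'E'
from h import *
P=[616.4,-87.6,.0668]
def tcp(th,s,off=11):
    th=np.radians(th);n=np.array([.73,.68]);d=np.array([.68,-.73])
    e=np.array([88-180*np.cos(th),42+180*np.sin(th)])-off*n+s*d
    return casepts(P,[[e[0],0,e[1]]])[0]
if __name__=='__main__':
    s=r.read_state();M=s['ee_rot'];print(s['tcp_pos'].round(1),s['wrist_force'].round(1),s['q'].round(1))
    for th,q in [(1,0),(3,2),(5,4),(7,5),(10,6),(13,8),(16,10),(20,12),(25,15),(30,15),(35,15),(40,15),(45,15),(50,15)]:
        t=tcp(th,q);print(th,t.round(),(M.T@(t-s['tcp_pos'])/10).round(2))
E
python3 arc.py
```

```text
[507.9 -97.4  27.7] [-0.  -1.2 -0.1] [ 75.7  78.8 -72.5 130.2 119.8  22.2  56. ]
1 [517. -94.  38.] [-1.33 -0.32  0.03]
3 [518. -94.  42.] [-1.78 -0.42 -0.18]
5 [520. -94.  47.] [-2.24 -0.52 -0.38]
7 [521. -94.  53.] [-2.73 -0.6  -0.65]
10 [523. -94.  61.] [-3.5  -0.72 -1.07]
13 [527. -94.  69.] [-4.26 -0.91 -1.37]
16 [530. -93.  77.] [-5.04 -1.13 -1.63]
20 [536. -93.  87.] [-6.12 -1.44 -1.98]
25 [544. -92. 100.] [-7.48 -1.92 -2.27]
30 [551. -92. 114.] [-8.93 -2.34 -2.71]
35 [559. -91. 127.] [-10.38  -2.84  -3.04]
40 [569. -91. 139.] [-11.83  -3.4   -3.24]
45 [579. -90. 151.] [-13.27  -4.03  -3.33]
50 [591. -89. 161.] [-14.68  -4.72  -3.29]
```

Request:
{"fn": "drive_tool", "kwargs": {
  "steps": [
    [[-0.7, -0.2, 0], [0, 0, 0], -1],
    [[-1.3, -0.3, 0], [0, 0, 0], -1],
    [[-1.8, -0.4, -0.2], [0, 0, 0], -1],
    [[-2.3, -0.5, -0.4], [0, 0, 0], -1],
    [[-2.7, -0.6, -0.6], [0, 0, 0], -1]
  ]
}}

```text
clock: 6.9
tcp_pos: [516.8, -95.9, 47.9]
ee_rot: [[-0.502, -0.641, 0.58], [-0.412, 0.768, 0.491], [-0.76, 0.008, -0.649]]
wrist_force: [-11.6, -4.7, -2.1]
finger_gap: -0.1
```

```bash
python3 arc.py|head -1; python3 - <<'E'
from h import *
d=snap('scene','s7.png');a=cv2.imread('pics/s7.png')
cv2.imwrite('pics/s7c.png',cv2.resize(a[140:270,210:410],None,fx=4,fy=4,interpolation=cv2.INTER_CUBIC))
E
```

```text
[516.8 -95.9  47.9] [-11.6  -4.7  -2.1] [ 74.3  74.7 -72.5 129.3 116.2  20.2  55.5]
```

View pics/s7c.png

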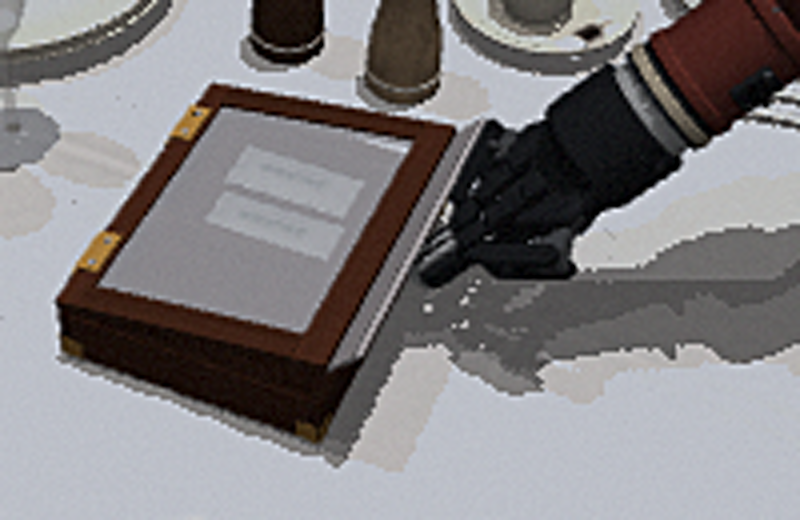

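```bash
python3 - <<'E'
from h import *
rel([507,-97,48],Rt(50,40)); rel([507,-97,58],Rt(50,40))
E
```

```text
t 6.95 tcp [517.2 -95.9  48.7] q [ 74.3  74.6 -72.5 129.3 116.2  20.2  55.5] F [-11.8  -4.8  -2.4] gap -0.2
shift cm [ 0.61  0.57 -0.6 ] rot [ 0.2 -0.5 -0.4]
t 6.95 tcp [517.2 -95.9  48.7] q [ 74.3  74.6 -72.5 129.3 116.2  20.2  55.5] F [-11.8  -4.8  -2.4] gap -0.2
shift cm [-0.15  0.57 -1.25] rot [ 0.2 -0.5 -0.4]
```

Request:
{"fn": "drive_tool", "kwargs": {
  "steps": [
    [[0.5, 0.35, -0.4], [0, 0, 0], -1],
    [[1.05, 0.67, -0.76], [0, 0, 0], -1],
    [[1.05, 0.67, -0.76], [0, 0, 0], -1]
  ]
}}

```text
clock: 7.32
tcp_pos: [507.2, -97.3, 49.3]
ee_rot: [[-0.49, -0.644, 0.587], [-0.411, 0.765, 0.496], [-0.769, 0.001, -0.64]]
wrist_force: [-0.5, -1.2, -0.7]
finger_gap: -0.3
```

```bash
python3 - <<'E'
from h import *
rel([507,-97,58],Rt(50,40)); 
d=snap('scene','s8.png');a=cv2.imread('pics/s8.png')
cv2.imwrite('pics/s8c.png',cv2.resize(a[140:270,210:410],None,fx=4,fy=4,interpolation=cv2.INTER_CUBIC))
snap('wrist','w8.png')
E
```

```text
t 7.33 tcp [507.2 -97.3  49.3] q [ 75.7  75.3 -73.  130.5 117.5  20.3  55.5] F [-0.5 -1.2 -0.7] gap -0.3
shift cm [-0.67  0.04 -0.56] rot [ 0.1  0.2 -0. ]
```

View pics/s8c.png

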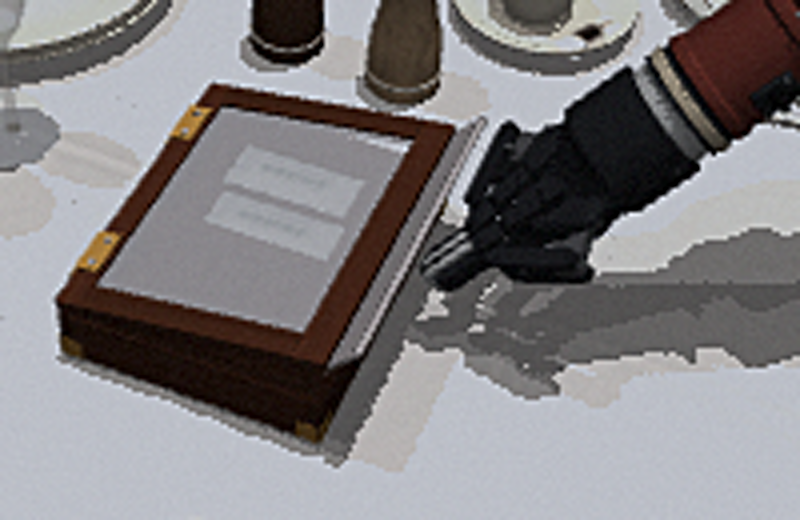

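View pics/w8.png

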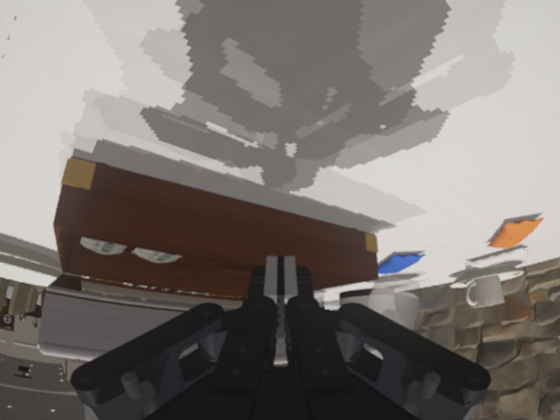

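```bash
cat > fit.py <<'E'
from h import *
from scipy.optimize import least_squares
L=[[88,112,52],[88,-112,52],[-92,-112,52],[-92,112,52],[-113,-112,66],[-113,112,66]]
B=[[88,112,0],[-88,112,0]]
def fit(S,lp,bp,x0=(616,-88,.067,.1)):
    lp=np.array(lp,float);bp=np.array(bp,float)
    def f(p): return np.r_[(proj(S,lidpts(p,p[3],L))-lp).ravel(),(proj(S,casepts(p,B))-bp).ravel()]
    o=least_squares(f,x0,x_scale=[100,100,.1,.1],loss='soft_l1');return o.x,o.fun.reshape(-1,2).round(1).tolist()
E
python3 - <<'E'
from fit import *
S=optics.read_camera('scene')
g=lambda a:np.array(a)/4+[210,140]
print(fit(S,g([[64,302],[219,86],[462,148],[333,384],[495,145],[358,382]]),g([[64,358],[315,440]])))
print(fit(S,g([[58,299],[213,83],[455,127],[328,366],[487,118],[358,362]]),g([[62,357],[313,439]])))
E
```

```text
(array([ 6.13955693e+02, -8.35452502e+01,  5.87552357e-02,  5.58961687e-02]), [[-1.9, -0.5], [-0.3, -1.1], [0.4, -0.1], [-1.0, 1.1], [0.0, -1.4], [1.2, 0.3], [-0.1, -0.7], [1.3, 2.9]])
(array([ 6.17478042e+02, -8.51490458e+01,  7.48863551e-02,  1.24733940e-01]), [[-1.2, -0.2], [-0.7, -1.0], [0.5, 0.1], [-0.4, 0.7], [0.1, -0.3], [0.3, -0.3], [-0.1, -0.7], [1.7, 1.9]])
```

```bash
python3 - <<'E'
from h import *
rel([507,-97,42],Rt(50,40)); rel([521,-96,42],Rt(50,40));rel([521,-96,52],Rt(50,40));rel([523,-96,62],Rt(50,40))
E
```

```text
t 7.47 tcp [507.9 -97.2  49.5] q [ 75.7  75.3 -73.  130.4 117.5  20.3  55.5] F [-0.5  0.5 -0.1] gap -0.1
shift cm [0.62 0.07 0.43] rot [0.1 0.2 0. ]
t 7.47 tcp [507.9 -97.2  49.5] q [ 75.7  75.3 -73.  130.4 117.5  20.3  55.5] F [-0.5  0.5 -0.1] gap -0.1
shift cm [-0.11 -0.75  1.31] rot [0.1 0.2 0. ]
t 7.47 tcp [507.9 -97.2  49.5] q [ 75.7  75.3 -73.  130.4 117.5  20.3  55.5] F [-0.5  0.5 -0.1] gap -0.1
shift cm [-0.88 -0.75  0.67] rot [0.1 0.2 0. ]
t 7.47 tcp [507.9 -97.2  49.5] q [ 75.7  75.3 -73.  130.4 117.5  20.3  55.5] F [-0.5  0.5 -0.1] gap -0.1
shift cm [-1.74 -0.88  0.14] rot [0.1 0.2 0. ]
```

Request:
{"fn": "drive_tool", "kwargs": {
  "steps": [
    [[0.6, 0, 0.4], [0, 0, 0], -1],
    [[0.3, -0.35, 0.85], [0, 0, 0], -1],
    [[-0.1, -0.75, 1.3], [0, 0, 0], -1],
    [[-0.1, -0.75, 1.3], [0, 0, 0], -1]
  ]
}}

```text
clock: 7.98
tcp_pos: [519.9, -95.7, 40.8]
ee_rot: [[-0.492, -0.645, 0.585], [-0.412, 0.765, 0.496], [-0.767, 0.003, -0.642]]
wrist_force: [-3.4, -0.7, -1.0]
finger_gap: 0.3
```

```bash
python3 - <<'E'
from h import *
rel([521,-96,52],Rt(50,40))
d=snap('scene','s9.png');a=cv2.imread('pics/s9.png')
cv2.imwrite('pics/s9c.png',cv2.resize(a[140:270,210:410],None,fx=4,fy=4,interpolation=cv2.INTER_CUBIC))
E
```

```text
t 7.97 tcp [519.9 -95.7  40.8] q [ 74.3  76.2 -72.3 128.9 117.7  20.5  55.7] F [-3.4 -0.7 -1. ] gap 0.3
shift cm [-0.9  -0.09 -0.67] rot [ 0.2  0.1 -0. ]
```

View pics/s9c.png

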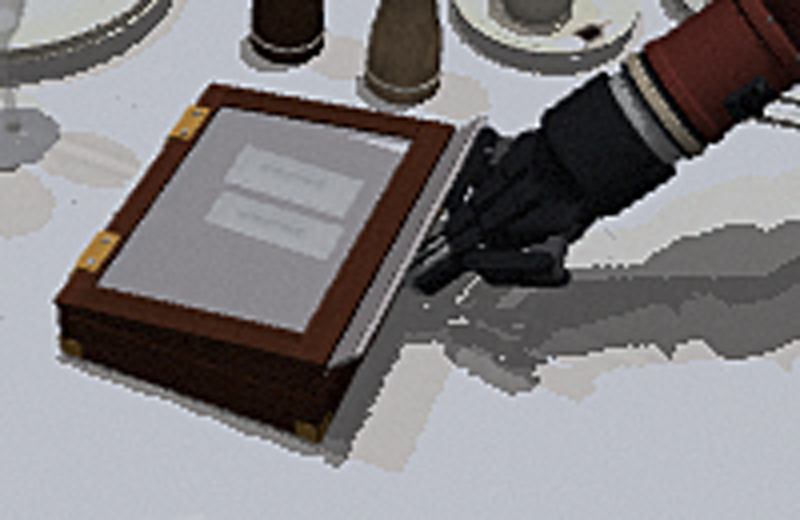

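Request:
{"fn": "drive_tool", "kwargs": {
  "steps": [
    [[-0.2, 0.15, -0.4], [0, 0, 0], -1],
    [[-0.6, 0.1, -0.7], [0, 0, 0], -1],
    [[-0.9, 0.1, -0.95], [0, 0, 0], -1],
    [[-1.3, 0.1, -1.25], [0, 0, 0], -1]
  ]
}}

```text
clock: 8.52
tcp_pos: [517.9, -96.1, 59.1]
ee_rot: [[-0.492, -0.644, 0.586], [-0.412, 0.765, 0.495], [-0.767, 0.002, -0.642]]
wrist_force: [-5.1, 0.0, -5.6]
finger_gap: -0.1
```

```bash
python3 - <<'E'
from h import *
rel([521,-96,70],Rt(50,40))
d=snap('scene','s10.png');a=cv2.imread('pics/s10.png')
cv2.imwrite('pics/s10c.png',cv2.resize(a[140:270,210:410],None,fx=4,fy=4,interpolation=cv2.INTER_CUBIC))
E
```

```text
t 8.53 tcp [517.9 -96.1  59.1] q [ 74.5  73.2 -72.6 129.2 115.5  18.7  55.7] F [-5.1  0.  -5.6] gap -0.1
shift cm [-0.99 -0.19 -0.51] rot [ 0.2  0.1 -0. ]
```

View pics/s10c.png

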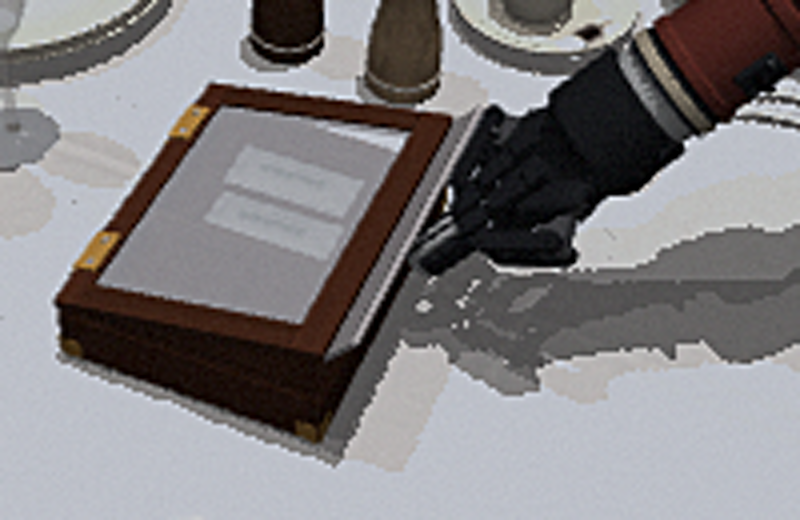

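Request:
{"fn": "drive_tool", "kwargs": {
  "steps": [
    [[0.5, 0, 0.45], [0, 0, 0], -1],
    [[0.3, -0.3, 0.75], [0, 0, 0], -1],
    [[0.05, -0.57, 1.03], [0, 0, 0], -1],
    [[-0.7, -0.6, 0.4], [0, 0, 0], -1],
    [[-1.6, -0.7, -0.15], [0, 0, 0], -1]
  ]
}}

```text
clock: 9.2
tcp_pos: [529.4, -95.6, 71.9]
ee_rot: [[-0.493, -0.644, 0.585], [-0.411, 0.765, 0.496], [-0.767, 0.004, -0.642]]
wrist_force: [-3.8, 0.5, -5.1]
finger_gap: 0.1
```

```bash
python3 - <<'E'
from h import *
rel([531,-95.5,73],Rt(50,40))
d=snap('scene','s11.png');a=cv2.imread('pics/s11.png')
cv2.imwrite('pics/s11c.png',cv2.resize(a[140:270,210:410],None,fx=4,fy=4,interpolation=cv2.INTER_CUBIC))
E
```

```text
t 9.2 tcp [529.4 -95.6  71.9] q [ 73.3  70.5 -71.8 127.8 112.6  16.3  56.4] F [-3.8  0.5 -5.1] gap 0.1
shift cm [-0.17 -0.1   0.03] rot [ 0.2  0.1 -0.1]
```

View pics/s11c.png

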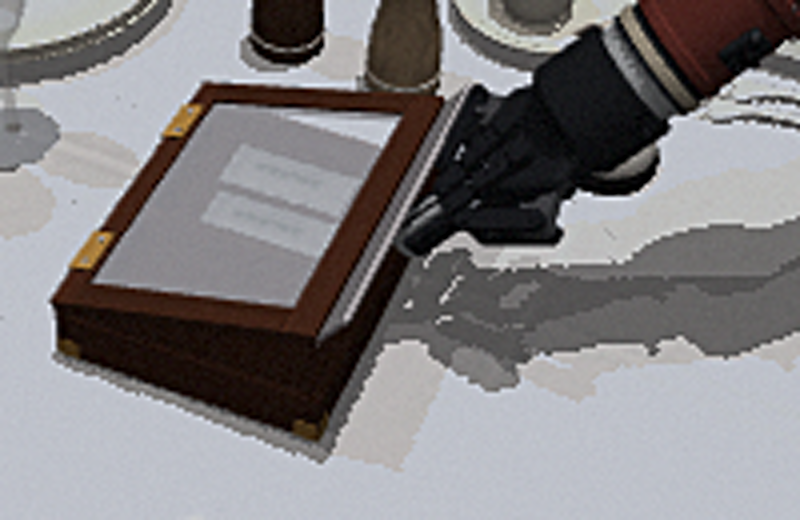

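Request:
{"fn": "drive_tool", "kwargs": {
  "steps": [
    [[0.9, 0, 0.75], [0, 0, 0], -1],
    [[0.55, -0.4, 1.2], [0, 0, 0], -1],
    [[0.2, -0.82, 1.64], [0, 0, 0], -1],
    [[-0.75, -0.82, 0.85], [0, 0, 0], -1],
    [[-1.7, -0.82, 0.05], [0, 0, 0], -1]
  ]
}}

```text
clock: 9.88
tcp_pos: [544.6, -94.5, 86.2]
ee_rot: [[-0.489, -0.645, 0.587], [-0.412, 0.765, 0.496], [-0.769, 0.001, -0.64]]
wrist_force: [-2.3, 0.4, -5.2]
finger_gap: 0.0
```

```bash
python3 - <<'E'
from h import *
rel([545,-94.5,86],Rt(50,40))
d=snap('scene','s12.png');a=cv2.imread('pics/s12.png')
cv2.imwrite('pics/s12c.png',cv2.resize(a[140:270,210:410],None,fx=4,fy=4,interpolation=cv2.INTER_CUBIC))
E
```

```text
t 9.88 tcp [544.6 -94.5  86.2] q [ 71.7  67.5 -70.6 125.9 109.5  13.3  57.5] F [-2.3  0.4 -5.2] gap 0.0
shift cm [-0.01 -0.03  0.04] rot [0.1 0.2 0.1]
```

View pics/s12c.png

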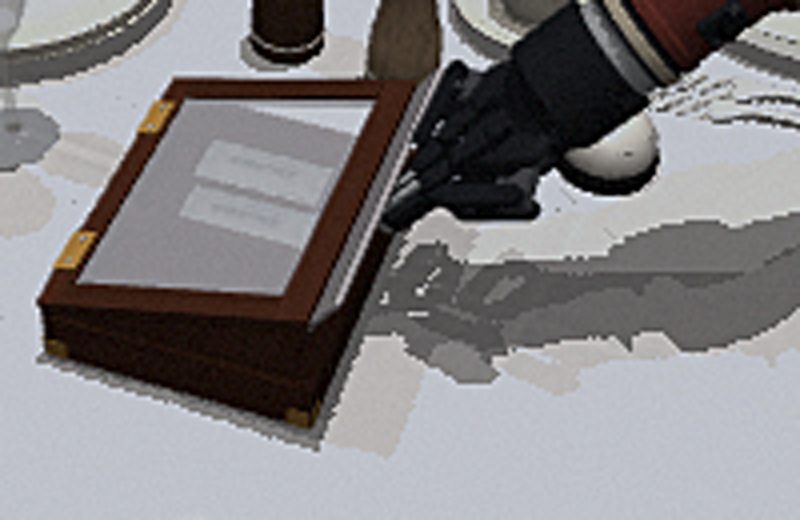

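```bash
python3 - <<'E'
from fit import *
S=optics.read_camera('scene')
g=lambda a:np.array(a)/4+[210,140]
x,e=fit(S,g([[40,300],[177,79],[420,82],[300,320],[443,65],[325,318]]),g([[40,357],[302,430]]),(630,-88,.07,.3));print(x,e)
T=snap('top','t12.png');a=cv2.imread('pics/t12.png')
a=np.clip(255*(a/255.)**.6,0,255).astype(np.uint8)
cv2.imwrite('pics/t12c.png',cv2.resize(a[130:270,230:400],None,fx=4.5,fy=4.2,interpolation=cv2.INTER_CUBIC))
print(proj(T,casepts([616.4,-87.6,.0668],[[88,112,42],[88,-112,42]])),proj(T,casepts(x,[[88,112,42],[88,-112,42]])))
E
```

```text
[ 6.33958421e+02 -8.16549835e+01  1.22919480e-01  2.81966098e-01] [[-2.6, -0.1], [-0.4, -0.8], [-0.3, -0.0], [-0.3, 1.2], [0.7, 0.0], [0.6, -2.0], [0.3, -0.4], [0.4, 1.9]]
[[254.56954475 158.97805394]
 [351.6897009  152.39482105]] [[250.15168455 154.39690302]
 [346.5056335  142.54080549]]
```

View pics/t12c.png

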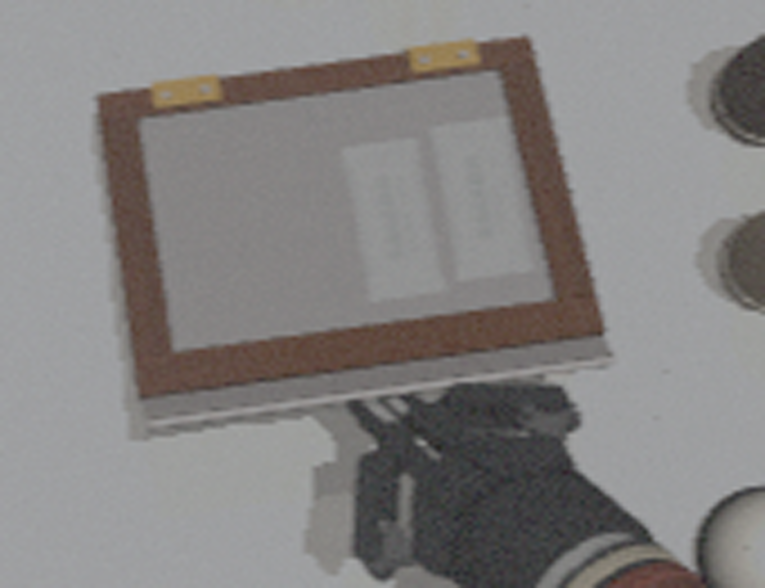

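The knuckle on the right has been pushing the strip, and the case has shifted about 20 mm and turned about 3°. I must not push any further that way. I'm backing out to re-approach with less yaw.

```bash
python3 - <<'E'
from h import *
s=r.read_state();M=s['ee_rot']
for w in [(0,0,-8),(-10,-3,-14),(-35,-10,-14)]: print(w,(M.T@np.array(w)/10).round(2))
R=Rt(50,40)
for t,p in [(50,28),(50,18),(47,15)]: print(t,p,Ro.from_matrix(R.T@Rt(t,p)).as_rotvec(degrees=True).round(1))
E
```

```text
(0, 0, -8) [0.62 0.   0.51]
(-10, -3, -14) [1.69 0.42 0.16]
(-35, -10, -14) [ 3.19  1.5  -1.66]
50 28 [9.2 0.  7.7]
50 18 [16.9 -0.  14.1]
47 15 [18.7  3.  16.6]
```

Request:
{"fn": "drive_tool", "kwargs": {
  "steps": [
    [[0.6, 0, 0.5], [0, 0, 0], -1],
    [[1.7, 0.4, 0.15], [0, 0, 0], -1],
    [[3.2, 1.5, -1.65], [0, 0, 0], -1],
    [[3.2, 1.5, -1.65], [8, 0, 6.5], -1],
    [[3.2, 1.5, -1.65], [15, 0, 12.5], -1]
  ]
}}

```text
clock: 10.65
tcp_pos: [507.7, -105.2, 66.7]
ee_rot: [[-0.585, -0.457, 0.67], [-0.3, 0.889, 0.345], [-0.753, 0.001, -0.658]]
wrist_force: [0.3, 0.4, -1.3]
finger_gap: -0.0
```

```bash
python3 - <<'E'
from h import *
rel([512,-104,70],Rt(50,15))
snap('wrist','w13.png')
d=snap('scene','s13.png');a=cv2.imread('pics/s13.png')
cv2.imwrite('pics/s13c.png',cv2.resize(a[120:270,200:400],None,fx=4,fy=4,interpolation=cv2.INTER_CUBIC))
E
```

```text
t 10.65 tcp [ 507.7 -105.2   66.7] q [ 73.9  73.7 -76.4 137.  135.3  34.7  25. ] F [ 0.3  0.4 -1.3] gap -0.0
shift cm [-0.54 -0.09  0.11] rot [ 9.3 -1.1  7.9]
```

View pics/s13c.png

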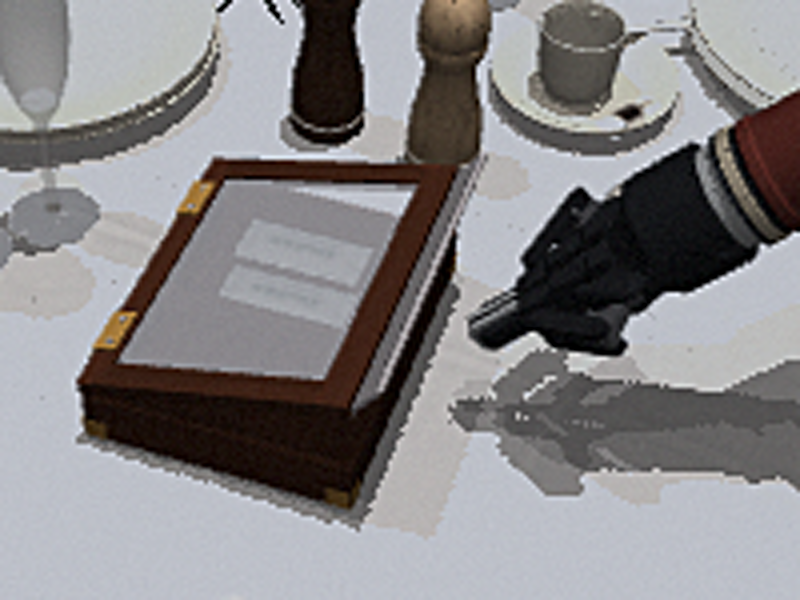

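View pics/w13.png

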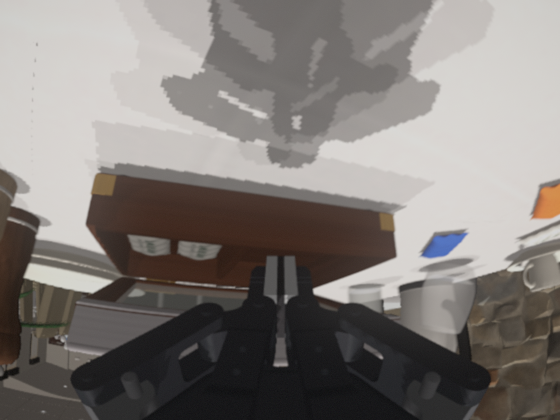

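```bash
python3 - <<'E'
from fit import *
S=optics.read_camera('scene')
g=lambda a:np.array(a)/4+[200,120]
x,e=fit(S,g([[80,382],[215,158],[455,168],[352,408],[483,155],[368,400]]),g([[80,440],[342,507]]),(630,-88,.07,.3));print(x,np.degrees(x[2:]),e)
print(lidpts(x,x[3],[[-92,0,42],[-92,-60,42],[-113,0,64],[-113,-60,64],[-113,112,64]]).round(), casepts(x,[[-88,0,42],[-88,-50,42]]).round())
E
```

```text
[ 6.35778645e+02 -8.19466082e+01  1.42672437e-01  2.37705522e-01] [ 8.1745285  13.61952316] [[-2.5, -0.2], [-1.2, -0.6], [0.4, 0.1], [-1.8, 1.0], [0.4, -0.6], [1.7, -0.4], [0.2, -0.7], [0.9, 2.0]]
[[ 550.  -94.   84.]
 [ 558. -154.   84.]
 [ 535.  -96.  111.]
 [ 543. -156.  111.]
 [ 519.   14.  111.]] [[ 549.  -94.   42.]
 [ 556. -144.   42.]]
```

```bash
python3 - <<'E'
from h import *
R=Rt(49,22)@Ro.from_euler('z',22,degrees=True).as_matrix()
rel([535,-102,60],R)
rel([545,-100,60],R)
E
```

```text
t 10.8 tcp [ 506.8 -102.8   66.4] q [ 73.8  73.6 -76.4 136.9 134.8  34.3  25.8] F [0.3 0.1 1.2] gap -0.1
shift cm [-1.19 -1.25  2.33] rot [ 4.3 -1.1 25.9]
t 10.8 tcp [ 506.8 -102.8   66.4] q [ 73.8  73.6 -76.4 136.9 134.8  34.3  25.8] F [0.3 0.1 1.2] gap -0.1
shift cm [-1.83 -1.54  3.06] rot [ 4.3 -1.1 25.9]
```

Request:
{"fn": "drive_tool", "kwargs": {
  "steps": [
    [[-0.2, -0.3, 0.6], [0, 0, 6], -1],
    [[-0.5, -0.6, 1.2], [0, 0, 12], -1],
    [[-0.8, -0.9, 1.8], [1, 0, 18], -1],
    [[-1.2, -1.25, 2.3], [2.5, -1, 25], -1],
    [[-1.2, -1.25, 2.3], [4, -1, 26], -1]
  ]
}}

```text
clock: 11.42
tcp_pos: [536.1, -104.7, 59.6]
ee_rot: [[-0.707, -0.115, 0.698], [0.124, 0.951, 0.283], [-0.696, 0.286, -0.658]]
wrist_force: [-0.1, 0.0, 0.0]
finger_gap: 0.1
```

```bash
python3 - <<'E'
from h import *
R=Rt(49,22)@Ro.from_euler('z',22,degrees=True).as_matrix()
rel([558,-98,60],R)
print(r.read_state()['ee_rot'].round(2))
snap('wrist','w14.png')
d=snap('scene','s14.png');a=cv2.imread('pics/s14.png')
cv2.imwrite('pics/s14c.png',cv2.resize(a[120:270,200:400],None,fx=4,fy=4,interpolation=cv2.INTER_CUBIC))
E
```

```text
t 11.43 tcp [ 536.1 -104.7   59.6] q [ 69.8  75.  -76.3 136.  139.   41.4  -4.9] F [-0.1  0.   0. ] gap 0.1
shift cm [-1.49  0.4   1.69] rot [-0.  -0.2 -0.3]
[[-0.71 -0.12  0.7 ]
 [ 0.12  0.95  0.28]
 [-0.7   0.29 -0.66]]
```

View pics/s14c.png

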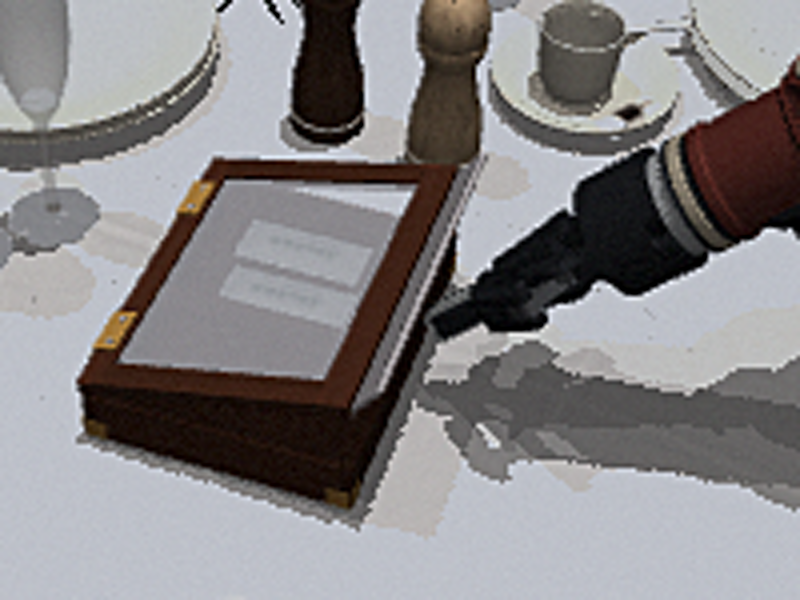

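View pics/w14.png

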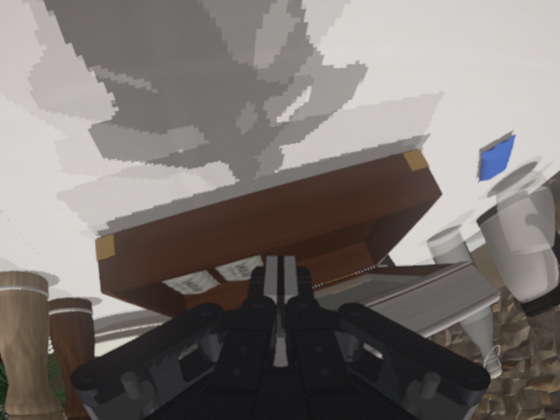

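Request:
{"fn": "drive_tool", "kwargs": {
  "steps": [
    [[-0.5, 0.1, 0.5], [0, 0, 0], -1],
    [[-1, 0.25, 1.1], [0, 0, 0], -1],
    [[-1.4, 0.35, 1.6], [0, 0, 0], -1],
    [[-1.4, 0.35, 1.6], [0, 0, 0], -1]
  ]
}}

```text
clock: 12.02
tcp_pos: [555.7, -97.2, 60.1]
ee_rot: [[-0.707, -0.117, 0.697], [0.123, 0.951, 0.284], [-0.696, 0.287, -0.658]]
wrist_force: [-0.3, 0.2, -1.6]
finger_gap: 0.0
```

```bash
python3 - <<'E'
from h import *
R=Rt(49,22)@Ro.from_euler('z',22,degrees=True).as_matrix()
rel([556,-98,80],R)
d=snap('scene','s15.png');a=cv2.imread('pics/s15.png')
cv2.imwrite('pics/s15c.png',cv2.resize(a[120:270,200:400],None,fx=4,fy=4,interpolation=cv2.INTER_CUBIC))
E
```

```text
t 12.03 tcp [555.7 -97.2  60.1] q [ 67.5  74.9 -76.2 133.9 138.2  41.2  -4.9] F [-0.3  0.2 -1.6] gap 0.0
shift cm [-1.41  0.49 -1.32] rot [ 0.1 -0.2 -0.3]
```

View pics/s15c.png

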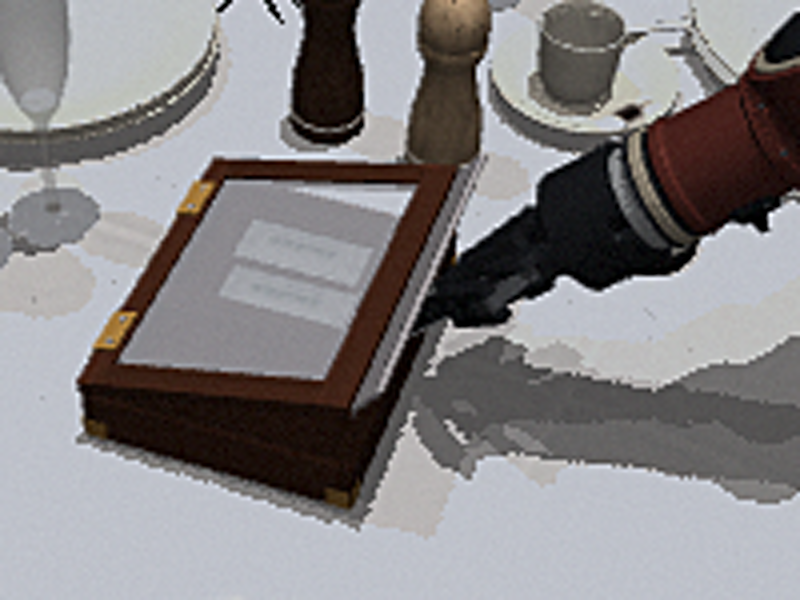

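Request:
{"fn": "drive_tool", "kwargs": {
  "steps": [
    [[-0.6, 0.25, -0.6], [0, 0, 0], -1],
    [[-1.2, 0.45, -1.1], [0, 0, 0], -1],
    [[-1.8, 0.6, -1.3], [0, 0, 0], -1],
    [[-2.4, 0.8, -1.5], [0, 0, 0], -1]
  ]
}}

```text
clock: 12.58
tcp_pos: [557.7, -97.2, 86.8]
ee_rot: [[-0.712, -0.114, 0.692], [0.123, 0.951, 0.284], [-0.691, 0.287, -0.664]]
wrist_force: [-9.3, -2.9, -3.1]
finger_gap: -0.1
```

```bash
python3 - <<'E'
from h import *
R=Rt(49,22)@Ro.from_euler('z',22,degrees=True).as_matrix()
rel([572,-95,115],R)
d=snap('scene','s16.png');a=cv2.imread('pics/s16.png')
cv2.imwrite('pics/s16c.png',cv2.resize(a[120:270,200:400],None,fx=4,fy=4,interpolation=cv2.INTER_CUBIC))
E
```

```text
t 12.57 tcp [557.7 -97.2  86.8] q [ 67.4  69.4 -76.  133.2 135.6  37.3  -6.9] F [-9.3 -2.9 -3.1] gap -0.1
shift cm [-2.93  0.85 -0.82] rot [-0.  -0.6 -0.4]
```

View pics/s16c.png

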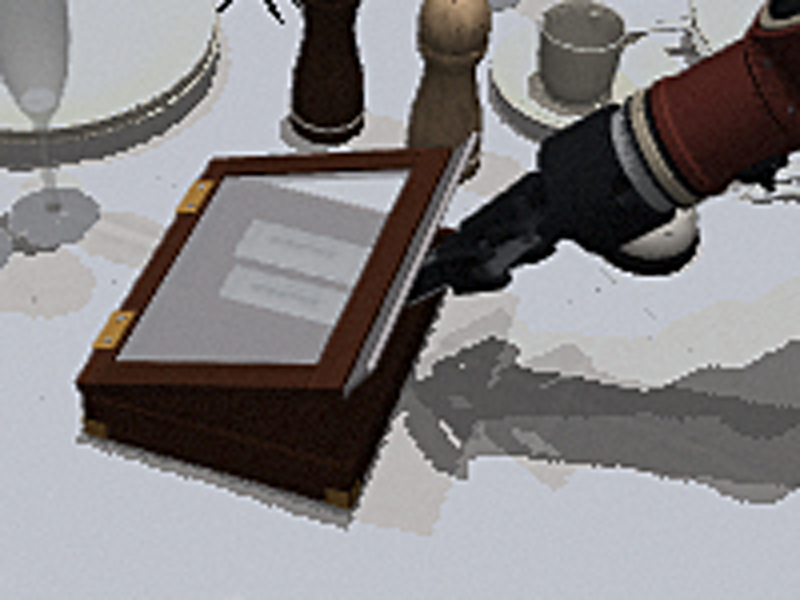

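Request:
{"fn": "drive_tool", "kwargs": {
  "steps": [
    [[0.35, 0, -0.6], [0, 0, 0], -1],
    [[0.1, 0.2, -1.1], [0, 0, 0], -1],
    [[-0.5, 0.4, -1.4], [0, 0, 0], -1],
    [[-1.2, 0.7, -1.75], [0, 0, 0], -1]
  ]
}}

```text
clock: 13.12
tcp_pos: [555.7, -97.1, 110.4]
ee_rot: [[-0.709, -0.115, 0.696], [0.124, 0.951, 0.283], [-0.694, 0.287, -0.66]]
wrist_force: [-3.0, -2.3, -5.1]
finger_gap: 0.4
```

```bash
python3 - <<'E'
from h import *
R=Rt(49,22)@Ro.from_euler('z',22,degrees=True).as_matrix()
rel([562,-97,130],R)
d=snap('scene','s17.png');a=cv2.imread('pics/s17.png')
cv2.imwrite('pics/s17c.png',cv2.resize(a[120:270,200:400],None,fx=4,fy=4,interpolation=cv2.INTER_CUBIC))
E
```

```text
t 13.12 tcp [555.7 -97.1 110.4] q [ 68.   65.3 -76.2 133.3 134.5  34.3  -8.8] F [-3.  -2.3 -5.1] gap 0.4
shift cm [-1.81  0.5  -0.85] rot [-0.  -0.3 -0.3]
```

View pics/s17c.png

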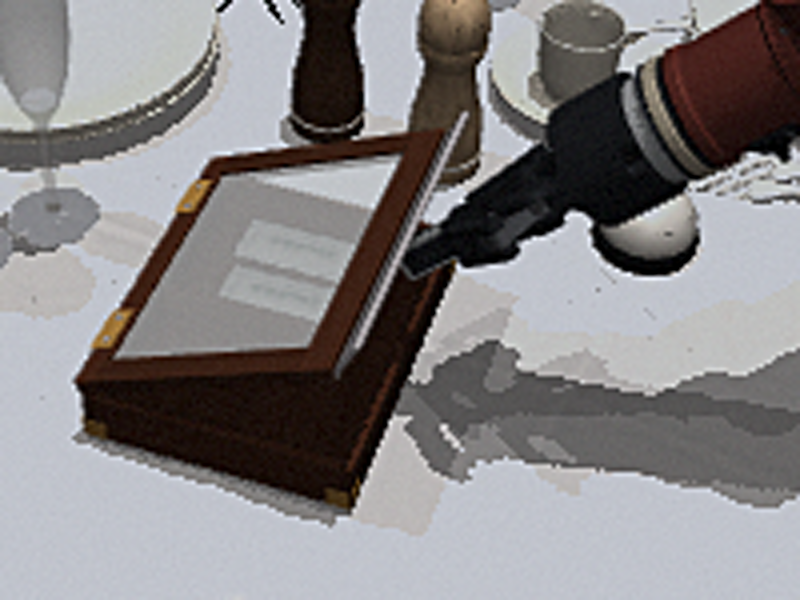

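Request:
{"fn": "drive_tool", "kwargs": {
  "steps": [
    [[-0.6, 0.2, -0.3], [0, 0, 0], -1],
    [[-1.2, 0.35, -0.5], [0, 0, 0], -1],
    [[-1.8, 0.5, -0.7], [0, 0, 0], -1],
    [[-2.5, 0.65, -0.87], [0, 0, 0], -1]
  ]
}}

```text
clock: 13.68
tcp_pos: [566.9, -95.3, 136.2]
ee_rot: [[-0.708, -0.118, 0.696], [0.122, 0.95, 0.286], [-0.696, 0.288, -0.658]]
wrist_force: [-3.8, -0.8, -4.1]
finger_gap: 0.3
```

```bash
python3 - <<'E'
from h import *
R=Rt(49,22)@Ro.from_euler('z',22,degrees=True).as_matrix()
rel([562,-97,130],R)
d=snap('scene','s18.png');a=cv2.imread('pics/s18.png')
cv2.imwrite('pics/s18c.png',cv2.resize(a[120:270,200:400],None,fx=4,fy=4,interpolation=cv2.INTER_CUBIC))
E
```

```text
t 13.68 tcp [566.9 -95.3 136.2] q [ 67.7  61.  -76.2 131.2 131.1  30.3  -8.4] F [-3.8 -0.8 -4.1] gap 0.3
shift cm [ 0.76 -0.28  0.02] rot [ 0.2 -0.3 -0.3]
```

View pics/s18c.png

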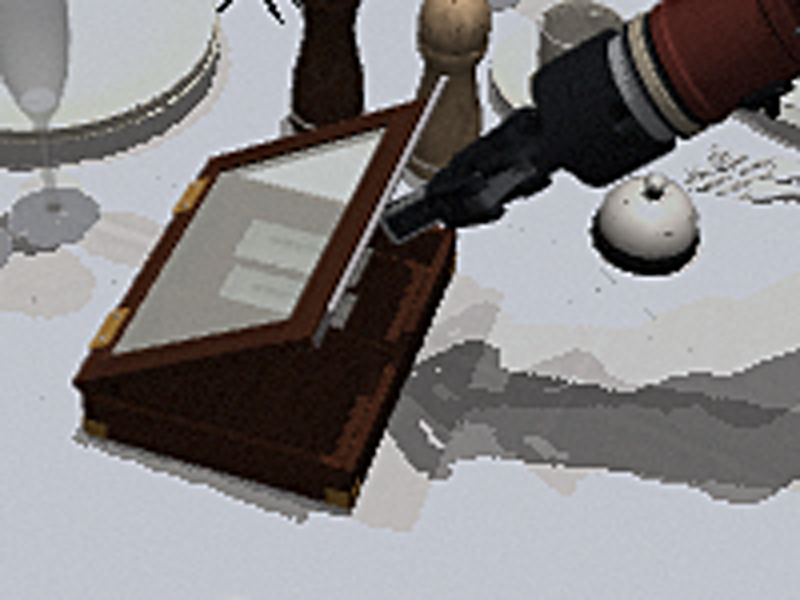

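Request:
{"fn": "drive_tool", "kwargs": {
  "steps": [
    [[-0.6, 0.15, -0.1], [0, 0, 0], -1],
    [[-1.3, 0.3, -0.2], [0, 0, 0], -1],
    [[-1.9, 0.4, -0.3], [0, 0, 0], -1],
    [[-2.6, 0.55, -0.4], [0, 0, 0], -1]
  ]
}}

```text
clock: 14.22
tcp_pos: [582.0, -94.8, 158.4]
ee_rot: [[-0.708, -0.118, 0.697], [0.123, 0.951, 0.285], [-0.696, 0.287, -0.658]]
wrist_force: [-5.7, 0.4, -4.1]
finger_gap: -0.4
```

```bash
python3 - <<'E'
from h import *
R=Rt(49,22)@Ro.from_euler('z',22,degrees=True).as_matrix()
rel([562,-97,130],R)
d=snap('scene','s19.png');a=cv2.imread('pics/s19.png')
cv2.imwrite('pics/s19c.png',cv2.resize(a[120:270,200:400],None,fx=4,fy=4,interpolation=cv2.INTER_CUBIC))
E
```

```text
t 14.22 tcp [582.  -94.8 158.4] q [ 66.9  57.1 -75.5 128.5 127.2  26.3  -7.1] F [-5.7  0.4 -4.1] gap -0.4
shift cm [ 3.37 -0.79  0.41] rot [ 0.1 -0.2 -0.3]
```

View pics/s19c.png

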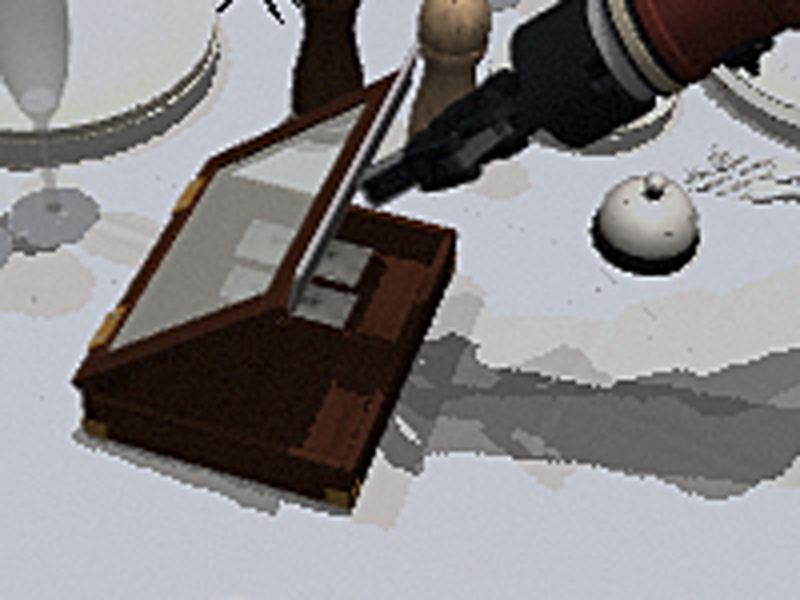

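```bash
cat >> fit.py <<'E'
def fit4(S,lp,bp,x0,LL=L[:4],BB=None):
    BB=BB or [[88,112,0],[-88,112,0],[-88,112,42],[-88,-112,42]]
    lp=np.array(lp,float);bp=np.array(bp,float)
    def f(p): return np.r_[(proj(S,lidpts(p,p[3],LL))-lp).ravel(),(proj(S,casepts(p,BB))-bp).ravel()]
    o=least_squares(f,x0,x_scale=[100,100,.1,.1],loss='soft_l1');return o.x,o.fun.reshape(-1,2).round(1).tolist()
E
python3 - <<'E'
from fit import *
S=optics.read_camera('scene');g=lambda a:np.array(a)/4+[200,120]
x,e=fit4(S,g([[75,380],[205,160],[398,74],[272,295]]),g([[80,438],[348,511],[355,468],[455,230]]),(635,-82,.13,.7));print(x,np.degrees(x[2:]),e)
a=cv2.imread('pics/s19.png')
for th in (40,45,50):
    for p in proj(S,lidpts(x,np.radians(th),L)): print(th,((p-[200,120])*4).round())
E
```

```text
[ 6.35167766e+02 -8.32866166e+01  1.49269684e-01  7.27760876e-01] [ 8.55252291 41.69762672] [[-2.1, 0.4], [-0.0, -1.0], [0.0, -3.8], [0.4, 0.6], [0.9, -0.3], [0.3, 0.6], [-1.0, 0.5], [0.4, -0.9]]
40 [ 67. 382.]
40 [205. 156.]
40 [403.  65.]
40 [280. 304.]
40 [417.  36.]
40 [293. 275.]
45 [ 66. 382.]
45 [204. 156.]
45 [387.  47.]
45 [260. 285.]
45 [397.  16.]
45 [269. 254.]
50 [ 65. 382.]
50 [204. 157.]
50 [369.  30.]
50 [239. 266.]
50 [375.  -3.]
50 [243. 233.]
```

Request:
{"fn": "drive_tool", "kwargs": {
  "steps": [
    [[-0.6, 0.15, 0], [0, 0, 0], -1],
    [[-1.3, 0.3, 0], [0, 0, 0], -1],
    [[-1.9, 0.4, -0.1], [0, 0, 0], -1],
    [[-2.5, 0.5, -0.1], [0, 0, 0], -1]
  ]
}}

```text
clock: 14.82
tcp_pos: [598.6, -93.9, 177.8]
ee_rot: [[-0.708, -0.117, 0.697], [0.123, 0.951, 0.284], [-0.696, 0.287, -0.659]]
wrist_force: [-5.3, 0.1, -3.3]
finger_gap: 0.1
```

```bash
python3 - <<'E'
from h import *
R=Rt(49,22)@Ro.from_euler('z',22,degrees=True).as_matrix()
rel([562,-97,130],R)
d=snap('scene','s20.png');a=cv2.imread('pics/s20.png')
cv2.imwrite('pics/s20c.png',cv2.resize(a[110:260,200:400],None,fx=4,fy=4,interpolation=cv2.INTER_CUBIC))
E
```

```text
t 14.82 tcp [598.6 -93.9 177.8] q [ 65.6  53.6 -74.  125.6 123.3  22.4  -5.6] F [-5.3  0.1 -3.3] gap 0.1
shift cm [ 5.87 -1.24  0.51] rot [ 0.  -0.2 -0.3]
```

View pics/s20c.png

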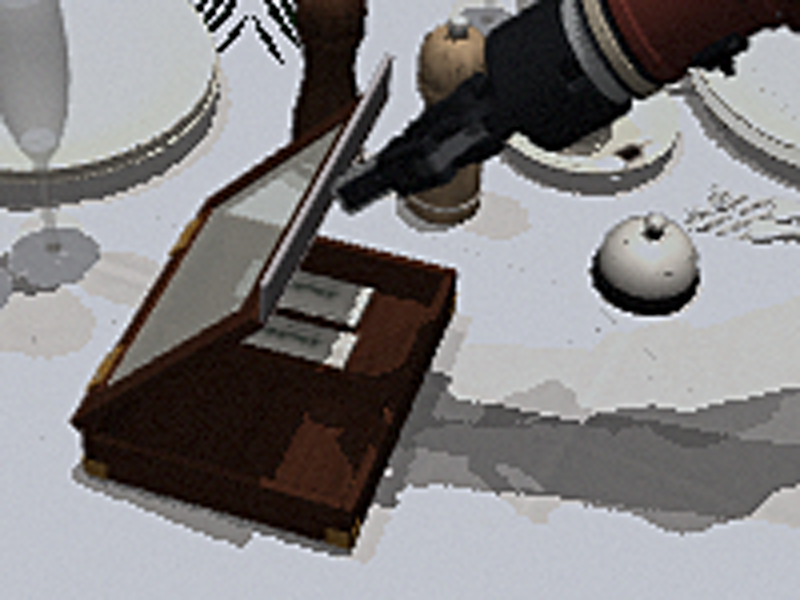

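Request:
{"fn": "drive_tool", "kwargs": {
  "steps": [
    [[-0.6, 0.1, 0.05], [0, 0, 0], -1],
    [[-1.2, 0.2, 0.08], [0, 0, 0], -1],
    [[-1.2, 0.2, 0.08], [0, 0, 0], -1]
  ]
}}

```text
clock: 15.25
tcp_pos: [608.3, -93.1, 187.1]
ee_rot: [[-0.706, -0.117, 0.698], [0.122, 0.951, 0.284], [-0.697, 0.286, -0.657]]
wrist_force: [-3.0, 0.0, -1.2]
finger_gap: 0.2
```

```bash
python3 - <<'E'
from fit import *
R=Rt(49,22)@Ro.from_euler('z',22,degrees=True).as_matrix()
rel([562,-97,130],R)
d=snap('scene','s21.png');a=cv2.imread('pics/s21.png')
x=[635.2,-83.3,.149]
for th in (44,47,50,53):
    q=proj(d,lidpts(x,np.radians(th),L[2:]+[[-92,112,42]]));print(th,((q-[200,110])*4).round().tolist())
cv2.imwrite('pics/s21c.png',cv2.resize(a[110:260,200:400],None,fx=4,fy=4,interpolation=cv2.INTER_CUBIC))
E
```

```text
t 15.25 tcp [608.3 -93.1 187.1] q [ 64.8  52.  -72.9 124.  121.5  20.5  -4.7] F [-3.   0.  -1.2] gap 0.2
shift cm [ 7.2  -1.46  0.41] rot [ 0.1 -0.1 -0.2]
44 [[391.0, 91.0], [264.0, 329.0], [401.0, 60.0], [274.0, 298.0], [277.0, 341.0]]
47 [[380.0, 80.0], [252.0, 317.0], [388.0, 48.0], [259.0, 285.0], [265.0, 329.0]]
50 [[369.0, 70.0], [239.0, 306.0], [375.0, 37.0], [243.0, 273.0], [252.0, 318.0]]
53 [[358.0, 60.0], [225.0, 295.0], [362.0, 26.0], [226.0, 261.0], [239.0, 307.0]]
```

View pics/s21c.png

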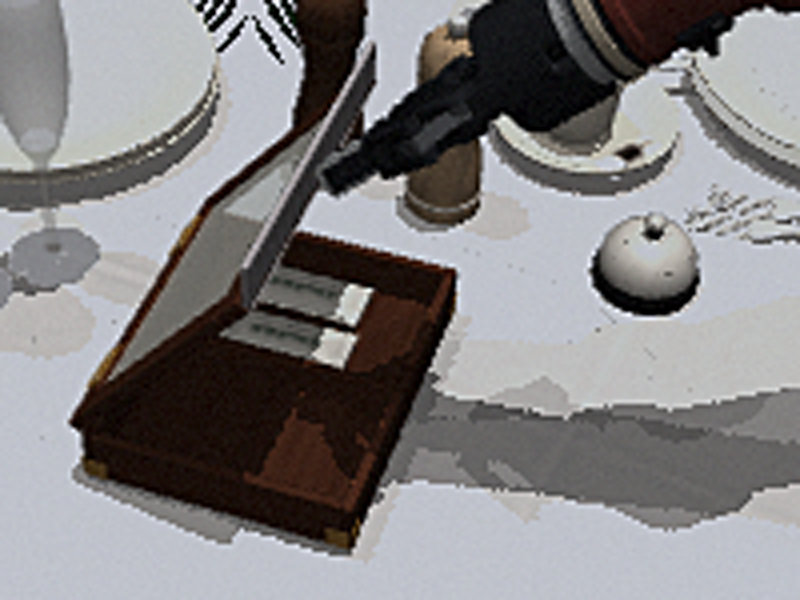

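Request:
{"fn": "drive_tool", "kwargs": {
  "steps": [
    [[0.6, 0, -0.2], [0, 0, 0], -1],
    [[1.5, 0, -1], [0, 0, 0], -1],
    [[2, 0, -4], [0, 0, 0], -1],
    [[2, 0, -8], [0, 0, -6], -1],
    [[2, 0, -10], [0, 0, -14], -1]
  ]
}}

```text
clock: 15.92
tcp_pos: [522.2, -119.7, 238.7]
ee_rot: [[-0.657, -0.287, 0.697], [-0.115, 0.952, 0.283], [-0.745, 0.106, -0.659]]
wrist_force: [0.7, -0.3, -0.8]
finger_gap: -0.1
```

```bash
python3 - <<'E'
from h import *
rel([500,100,200],Rt(30,9.5))
d=snap('scene','s22.png');a=cv2.imread('pics/s22.png')
cv2.imwrite('pics/s22c.png',cv2.resize(a[110:260,200:400],None,fx=4,fy=4,interpolation=cv2.INTER_CUBIC))
E
```

```text
t 15.93 tcp [ 522.2 -119.7  238.7] q [ 77.7  38.8 -72.9 130.  126.2   5.7   2.3] F [ 0.7 -0.3 -0.8] gap -0.1
shift cm [ 1.81 21.15  7.22] rot [ 9.3 18.1  1.8]
```

View pics/s22c.png

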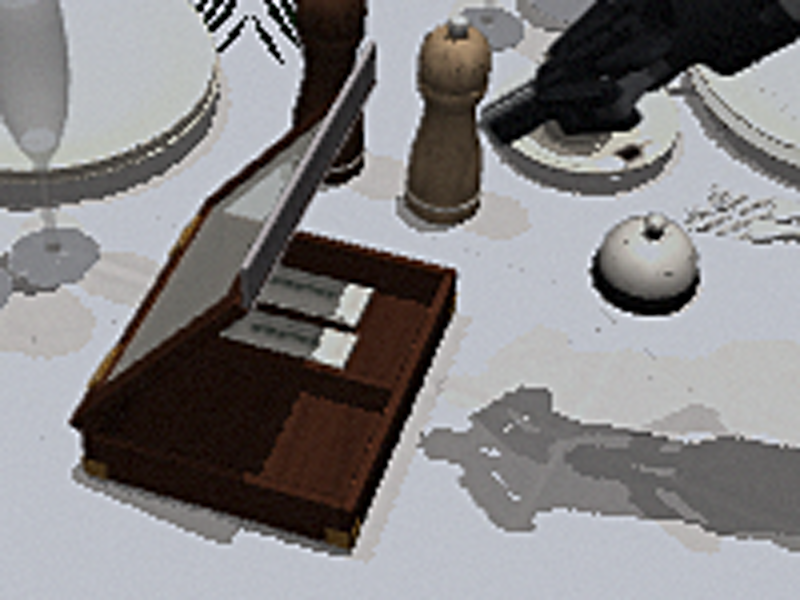

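Request:
{"fn": "drive_tool", "kwargs": {
  "steps": [
    [[0.4, 5, 1.8], [2, 4, 0], -1],
    [[0.9, 10, 3.6], [4, 8, 0], -1],
    [[1.3, 15, 5.4], [6, 12, 0.5], -1],
    [[1.8, 20, 7], [9, 17, 1.5], 0],
    [[1.8, 21, 7.2], [9.3, 18.1, 1.8], 0.53]
  ]
}}

```text
clock: 16.6
tcp_pos: [501.3, 107.7, 201.5]
ee_rot: [[-0.853, -0.175, 0.492], [-0.148, 0.985, 0.093], [-0.501, 0.007, -0.866]]
wrist_force: [1.2, -0.8, 0.1]
finger_gap: 35.7
```

```bash
python3 - <<'E'
from fit import *
rel([480,240,150],Rt(30,9.5))
S=optics.read_camera('scene');g=lambda a:np.array(a)/4+[200,110]
LL=[[-113,-112,66],[-113,112,66]]
x,e=fit4(S,g([[373,40],[244,272]]),g([[82,475],[350,551],[355,508],[455,270]]),(635,-82,.13,.87),LL=LL);print(x,np.degrees(x[2:]),e)
T=snap('top','t22.png');a=cv2.imread('pics/t22.png')
a=np.clip(255*(a/255.)**.6,0,255).astype(np.uint8)
cv2.imwrite('pics/t22c.png',cv2.resize(a[110:270,220:400],None,fx=4,fy=3.7,interpolation=cv2.INTER_CUBIC))
E
```

```text
t 16.6 tcp [501.3 107.7 201.5] q [ 26.8  26.4 -59.1 129.8  84.1  28.8   1.6] F [ 1.2 -0.8  0.1] gap 35.7
shift cm [ 2.44 13.37  4.65] rot [0.6 0.  0.3]
[ 6.35841857e+02 -8.36510780e+01  1.54985495e-01  8.69790565e-01] [ 8.88001474 49.83532842] [[0.3, -0.9], [0.1, 0.2], [0.4, 0.5], [-0.1, 0.4], [-0.8, 0.2], [0.0, -1.2]]
```

View pics/t22c.png

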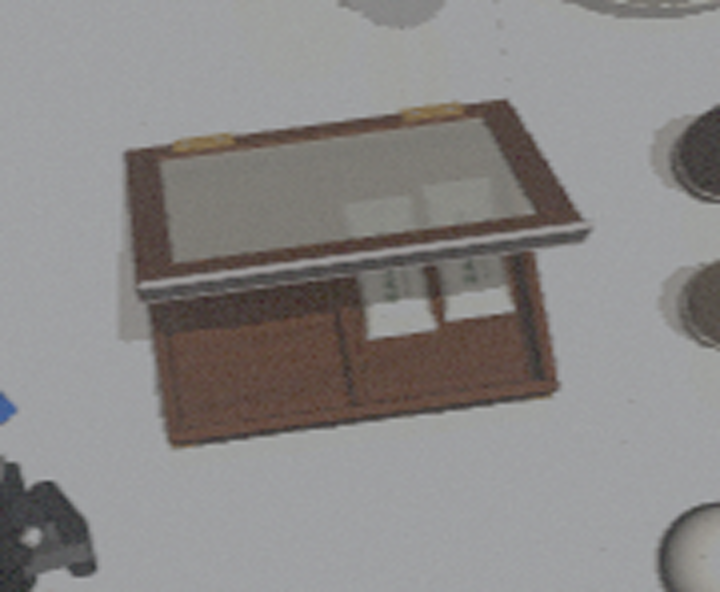

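```bash
python3 - <<'E'
from fit import *
T=optics.read_camera('top')
p=back(T,np.array([[172,442],[558,388]])/[4,3.7]+[220,110],42);print(p)
m=p.mean(0);v=p[0]-p[1];yaw=np.arctan2(-v[0],v[1]);print(np.degrees(yaw),np.linalg.norm(v),m[:2]+88*np.array([np.cos(yaw),np.sin(yaw)]))
p=back(T,np.array([[175,428],[350,404]])/[4,3.7]+[220,110],12);print(p)
E
```

```text
[[ 533.9894868     9.89965223   42.        ]
 [ 566.92364226 -208.07782464   42.        ]]
8.591818153657377 220.45144367849537 [637.46900429 -85.94240124]
[[545.39860652   9.47231888  12.        ]
 [560.47657317 -92.29345622  12.        ]]
```

Request:
{"fn": "drive_tool", "kwargs": {
  "steps": [
    [[0.5, 3.3, 1.1], [0, 0, 0], 0.53],
    [[1.2, 6.6, 2.3], [0, 0, 0], 0.53],
    [[1.8, 9.9, 3.5], [0, 0, 0], 0.53],
    [[2.4, 12.5, 4.6], [0, 0, 0], 0.53],
    [[2.4, 13.4, 4.6], [0.6, 0, 0.3], 0.53]
  ]
}}

```text
clock: 17.38
tcp_pos: [482.3, 230.7, 147.4]
ee_rot: [[-0.858, -0.15, 0.491], [-0.132, 0.989, 0.073], [-0.497, -0.002, -0.868]]
wrist_force: [0.2, -0.6, 0.2]
finger_gap: 65.5
```

```bash
python3 - <<'E'
from h import *
s=r.read_state();d=snap('wrist','w23.png')
rel([474,265,60],Rt(30,9.5))
for c in ([512,287,14],[521,251,14],[434,240,14],[432,279,14],[474,265,7]): print(wproj(d,s,c).round())
E
```

```text
t 17.43 tcp [482.3 232.4 148.4] q [  2.8  36.  -56.8 128.9  93.3  44.7 -23.9] F [-0.5  2.1  0.4] gap 65.1
shift cm [4.68 3.35 7.5 ] rot [-0.4 -0.1 -0.6]
[[339. 160.]]
[[297. 163.]]
[[304.  70.]]
[[357.  77.]]
[[324. 116.]]
```

View pics/w23.png

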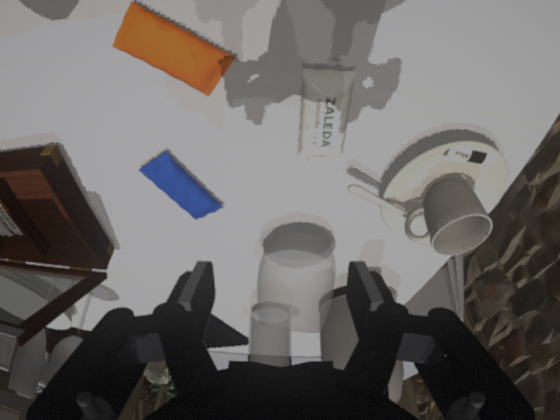

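```bash
python3 - <<'E'
from h import *
a=cv2.imread('pics/w23.png');cv2.imwrite('pics/w23c.png',cv2.resize(a[45:175,270:380],None,fx=5,fy=4.5,interpolation=cv2.INTER_CUBIC))
E
```

```text
(no output)
```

View pics/w23c.png

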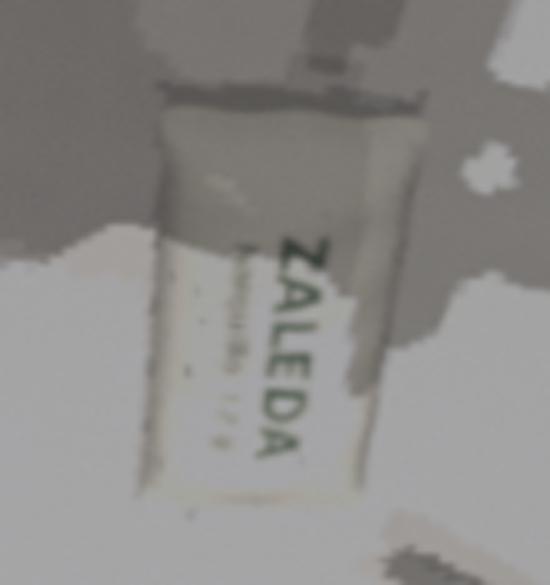

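```bash
python3 - <<'E'
from h import *
s=r.read_state();d=optics.read_camera('wrist')
p=wback(d,s,np.array([[160,105],[425,120],[142,492],[362,488]])/[5,4.5]+[270,45],12);print(p.round(1))
c=p.mean(0);v=p[2:].mean(0)-p[:2].mean(0);print(c,np.degrees(np.arctan2(v[1],v[0])),np.linalg.norm(v),np.linalg.norm(p[0]-p[1]),np.linalg.norm(p[2]-p[3]))
y=np.degrees(np.arctan2(v[1],v[0]))
rel([c[0],c[1],60],Rt(30,y)); rel([c[0],c[1],5],Rt(30,y))
E
```

```text
[[434.6 240.8  12. ]
 [429.6 279.3  12. ]
 [514.2 253.1  12. ]
 [506.8 290.7  12. ]]
[471.31398627 265.96406905  12.        ] 8.594961723723857 79.28584700833274 38.849594817523624 38.40137499174941
t 17.48 tcp [482.6 231.5 148.8] q [  2.9  36.  -56.7 128.9  93.4  44.7 -23.9] F [ 0.5 -0.4 -0.1] gap 65.2
shift cm [4.94 3.59 7.39] rot [-0.  -0.1  0.2]
t 17.48 tcp [482.6 231.5 148.8] q [  2.9  36.  -56.7 128.9  93.4  44.7 -23.9] F [ 0.5 -0.4 -0.1] gap 65.2
shift cm [ 7.69  3.59 12.16] rot [-0.  -0.1  0.2]
```

Request:
{"fn": "drive_tool", "kwargs": {
  "steps": [
    [[1.5, 0.9, 2.4], [0, 0, 0], 0.53],
    [[3, 1.8, 4.6], [0, 0, 0], 0.53],
    [[4.5, 2.7, 7], [0, 0, 0], 0.53],
    [[5.8, 3.5, 9.2], [0, 0, 0], 0.53],
    [[5.8, 3.55, 9.3], [0, 0, 0], 0.53]
  ]
}}

```text
clock: 18.1
tcp_pos: [473.3, 264.4, 38.0]
ee_rot: [[-0.858, -0.151, 0.492], [-0.133, 0.989, 0.072], [-0.497, -0.003, -0.868]]
wrist_force: [-0.1, -0.9, 0.2]
finger_gap: 65.3
```

```bash
python3 - <<'E'
from h import *
rel([474,266,5],Rt(30,8.6))
snap('wrist','w24.png')
E
```

```text
t 18.1 tcp [473.3 264.4  38. ] q [ -6.9  51.7 -52.  131.5 111.2  55.8 -43.5] F [-0.1 -0.9  0.2] gap 65.3
shift cm [1.56 0.16 2.92] rot [-0.1 -0.2  0.2]
```

View pics/w24.png

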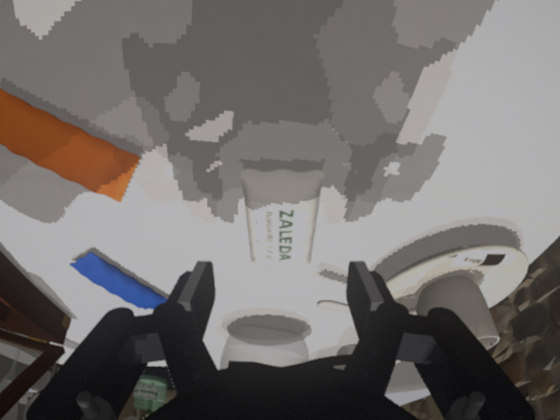

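Request:
{"fn": "drive_tool", "kwargs": {
  "steps": [
    [[0.5, 0.1, 1], [0, 0, 0], 0.53],
    [[1.1, 0.15, 2], [0, 0, 0], 0.53],
    [[1.55, 0.15, 2.9], [0, 0, 0], 0.53],
    [[1.55, 0.15, 2.9], [0, 0, 0], 0.3],
    [[1.55, 0.15, 2.9], [0, 0, 0], -0.3]
  ],
  "force": 25
}}

```text
clock: 18.77
tcp_pos: [473.7, 268.2, 6.5]
ee_rot: [[-0.856, -0.153, 0.493], [-0.134, 0.988, 0.075], [-0.499, -0.002, -0.867]]
wrist_force: [-2.1, -1.1, 6.3]
finger_gap: 38.3
```

Request:
{"fn": "drive_tool", "kwargs": {
  "steps": [
    [[0, 0, 0], [0, 0, 0], -0.6],
    [[0, 0, 0], [0, 0, 0], -0.6],
    [[0, 0, 0], [0, 0, 0], -0.6]
  ]
}}

```text
clock: 19.15
tcp_pos: [474.0, 268.2, 6.8]
ee_rot: [[-0.856, -0.153, 0.494], [-0.134, 0.988, 0.075], [-0.5, -0.001, -0.866]]
wrist_force: [-0.0, -0.2, 1.2]
finger_gap: 37.6
```

```bash
python3 - <<'E'
from h import *
rel([480,230,150],Rt(30,8.6))
snap('wrist','w25.png')
E
```

```text
t 19.15 tcp [474.  268.2   6.8] q [ -8.1  56.2 -50.7 131.6 115.9  58.6 -46.9] F [-0.  -0.2  1.2] gap 37.6
shift cm [ -7.16  -3.89 -12.4 ] rot [ 0.  -0.   0.2]
```

View pics/w25.png

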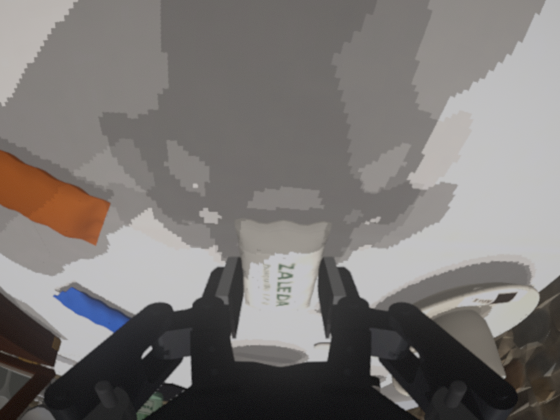

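Request:
{"fn": "drive_tool", "kwargs": {
  "steps": [
    [[-1, 0, -1.7], [0, 0, 0], -0.6],
    [[-2.5, -0.3, -4.3], [0, 0, 0], -0.6],
    [[-4.5, -1.3, -7.5], [0, 0, 0], -0.6],
    [[-6.5, -2.6, -11], [0, 0, 0], -0.6],
    [[-7.2, -3.9, -12.4], [0, 0, 0], -0.6]
  ]
}}

```text
clock: 19.82
tcp_pos: [480.9, 230.2, 152.5]
ee_rot: [[-0.854, -0.154, 0.497], [-0.133, 0.988, 0.076], [-0.502, -0.001, -0.865]]
wrist_force: [0.2, -0.5, -0.6]
finger_gap: 37.6
```

```bash
python3 - <<'E'
from h import *
P=[636.5,-85,np.radians(8.7)]
t=casepts(P,[[-22,54,20]])[0];print(t)
rel([t[0]-60,t[1]-9,140],Rt(30,8.7))
rel([510,100,160],Rt(30,8.7))
snap('wrist','w26.png')
E
```

```text
[606.5850502  -34.94906816  20.        ]
t 19.82 tcp [480.9 230.2 152.5] q [  2.5  34.8 -55.8 129.2  93.3  43.5 -24. ] F [ 0.2 -0.5 -0.6] gap 37.6
shift cm [ -1.33 -28.09   2.25] rot [0.  0.2 0.1]
t 19.82 tcp [480.9 230.2 152.5] q [  2.5  34.8 -55.8 129.2  93.3  43.5 -24. ] F [ 0.2 -0.5 -0.6] gap 37.6
shift cm [ -1.13 -13.31  -0.19] rot [0.  0.2 0.1]
```

View pics/w26.png

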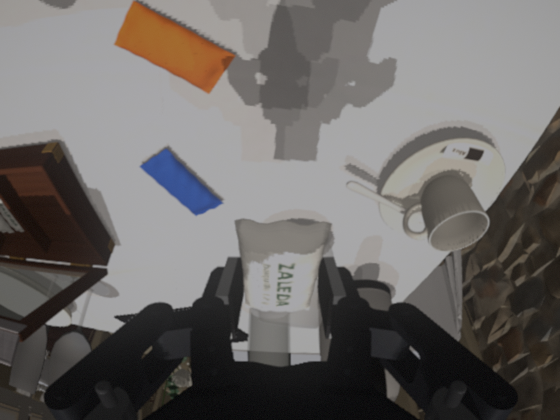

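Request:
{"fn": "drive_tool", "kwargs": {
  "steps": [
    [[0, -5, 0.2], [0, 0, 0], -0.6],
    [[0, -10, 0.4], [0, 0, 0], -0.6],
    [[0.1, -15, 0.7], [0, 0, 0], -0.6],
    [[0.2, -20, 1], [0, 0, 0], -0.6],
    [[0.25, -25, 1.2], [0, 0, 0], -0.6]
  ]
}}

```text
clock: 20.5
tcp_pos: [522.2, -18.1, 137.9]
ee_rot: [[-0.857, -0.154, 0.492], [-0.134, 0.988, 0.076], [-0.498, -0.001, -0.867]]
wrist_force: [0.5, 0.5, -0.4]
finger_gap: 37.8
```

Request:
{"fn": "drive_tool", "kwargs": {
  "steps": [
    [[0, -2.8, 0], [0, 0, 0], -0.6],
    [[0, -2.8, 0], [0, 0, 0], -0.6]
  ]
}}

```text
clock: 20.75
tcp_pos: [526.6, -47.2, 137.9]
ee_rot: [[-0.858, -0.147, 0.493], [-0.129, 0.989, 0.071], [-0.498, -0.002, -0.867]]
wrist_force: [0.0, 0.8, -0.7]
finger_gap: 37.2
```

```bash
python3 - <<'E'
from h import *
P=[636.5,-85,np.radians(8.7)]
R=Rt(30,8.7)
for c in ([-75,54,75],[-40,54,60],[-22,54,40],[-22,54,20]): rel(casepts(P,[c])[0],R)
snap('wrist','w27.png');snap('scene','s27.png')
a=cv2.imread('pics/s27.png')
cv2.imwrite('pics/s27c.png',cv2.resize(a[90:290,190:420],None,fx=3.3,fy=3,interpolation=cv2.INTER_CUBIC))
E
```

```text
t 20.75 tcp [526.6 -47.2 137.9] q [ 39.7  33.1 -46.9 131.1 109.5  18.4  -2.9] F [ 0.   0.8 -0.7] gap 37.2
shift cm [0.71 0.02 6.84] rot [-0.2 -0.1 -0.1]
t 20.75 tcp [526.6 -47.2 137.9] q [ 39.7  33.1 -46.9 131.1 109.5  18.4  -2.9] F [ 0.   0.8 -0.7] gap 37.2
shift cm [-1.58  0.04  9.89] rot [-0.2 -0.1 -0.1]
t 20.75 tcp [526.6 -47.2 137.9] q [ 39.7  33.1 -46.9 131.1 109.5  18.4  -2.9] F [ 0.   0.8 -0.7] gap 37.2
shift cm [-2.15  0.05 12.52] rot [-0.2 -0.1 -0.1]
t 20.75 tcp [526.6 -47.2 137.9] q [ 39.7  33.1 -46.9 131.1 109.5  18.4  -2.9] F [ 0.   0.8 -0.7] gap 37.2
shift cm [-1.15  0.06 14.25] rot [-0.2 -0.1 -0.1]
```

Request:
{"fn": "drive_tool", "kwargs": {
  "steps": [
    [[0.4, 0, 3.5], [0, 0, 0], -0.6],
    [[0.7, 0, 6.8], [0, 0, 0], -0.6],
    [[-0.5, 0, 8.4], [0, 0, 0], -0.6],
    [[-1.6, 0, 9.9], [0, 0, 0], -0.6],
    [[-1.9, 0, 11.3], [0, 0, 0], -0.6]
  ]
}}

```text
clock: 21.48
tcp_pos: [599.5, -30.6, 50.3]
ee_rot: [[-0.855, -0.157, 0.494], [-0.136, 0.988, 0.078], [-0.5, -0.001, -0.866]]
wrist_force: [-0.0, -0.4, -0.7]
finger_gap: 37.6
```

```bash
python3 - <<'E'
from h import *
P=[636.5,-85,np.radians(8.7)]
R=Rt(30,8.7)
for c in ([-22,54,40],[-22,54,22],[-22,54,19]): rel(casepts(P,[c])[0],R)
# find bay edges / case shift check in top: compare colour at old front corners
T=optics.read_camera('top');a=cv2.imread('pics/t22.png')[:,:,::-1].astype(int);b=T['img'].astype(int)
dd=np.abs(a-b).sum(2); print('lid/right half diff',dd[140:225,300:375].mean().round(1), dd[135:165,250:360].mean().round(1))
E
```

```text
t 21.48 tcp [599.5 -30.6  50.3] q [ 34.5  49.4 -47.5 124.  119.3  29.3  -7.8] F [-0.  -0.4 -0.7] gap 37.6
shift cm [-0.03 -0.54  1.21] rot [0.1 0.  0.3]
t 21.48 tcp [599.5 -30.6  50.3] q [ 34.5  49.4 -47.5 124.  119.3  29.3  -7.8] F [-0.  -0.4 -0.7] gap 37.6
shift cm [ 0.87 -0.54  2.77] rot [0.1 0.  0.3]
t 21.48 tcp [599.5 -30.6  50.3] q [ 34.5  49.4 -47.5 124.  119.3  29.3  -7.8] F [-0.  -0.4 -0.7] gap 37.6
shift cm [ 1.02 -0.54  3.03] rot [0.1 0.  0.3]
lid/right half diff 17.0 17.0
```

Request:
{"fn": "drive_tool", "kwargs": {
  "steps": [
    [[0.2, -0.25, 0.8], [0, 0, 0], -0.6],
    [[0.45, -0.54, 1.6], [0, 0, 0], -0.6],
    [[0.7, -0.54, 2.3], [0, 0, 0], -0.6],
    [[0.95, -0.54, 2.9], [0, 0, 0], -0.6],
    [[0.95, -0.54, 2.9], [0, 0, 0], -0.6]
  ]
}}

```text
clock: 22.15
tcp_pos: [605.3, -37.8, 19.8]
ee_rot: [[-0.857, -0.153, 0.492], [-0.133, 0.988, 0.075], [-0.498, -0.001, -0.867]]
wrist_force: [0.7, 0.2, -0.2]
finger_gap: 37.9
```

```bash
python3 - <<'E'
from h import *
P=[636.5,-85,np.radians(8.7)]
rel(casepts(P,[[-22,54,19]])[0],Rt(30,8.7))
E
```

```text
t 22.15 tcp [605.3 -37.8  19.8] q [ 35.1  53.8 -47.6 123.3 123.5  32.   -9.3] F [ 0.7  0.2 -0.2] gap 37.9
shift cm [-0.11  0.26  0.15] rot [ 0.  -0.1  0.1]
```

Request:
{"fn": "drive_tool", "kwargs": {
  "steps": [
    [[0.05, 0.2, 0.1], [0, 0, 0], -0.6],
    [[0.1, 0.25, 0.2], [0, 0, 0], -0.6],
    [[0.1, 0.25, 0.2], [0, 0, 0], -0.6]
  ]
}}

```text
clock: 22.52
tcp_pos: [605.5, -34.9, 18.8]
ee_rot: [[-0.856, -0.154, 0.494], [-0.134, 0.988, 0.075], [-0.5, -0.002, -0.866]]
wrist_force: [-2.1, -0.3, 2.8]
finger_gap: 37.7
```

```bash
python3 - <<'E'
from h import *
P=[636.5,-85,np.radians(8.7)]
rel(casepts(P,[[-22,54,19]])[0],Rt(30,8.7))
E
```

```text
t 22.52 tcp [605.5 -34.9  18.8] q [ 34.9  54.1 -47.9 123.4 123.8  32.5  -9.7] F [-2.1 -0.3  2.8] gap 37.7
shift cm [-0.1  -0.02  0.03] rot [-0.  -0.   0.2]
```

Request:
{"fn": "drive_tool", "kwargs": {
  "steps": [
    [[0, 0, 0], [0, 0, 0], 0],
    [[0, 0, 0], [0, 0, 0], 0.22],
    [[0, 0, 0], [0, 0, 0], 0.22],
    [[0, 0, 0], [0, 0, 0], 0.22]
  ]
}}

```text
clock: 23.02
tcp_pos: [605.4, -35.3, 18.1]
ee_rot: [[-0.856, -0.153, 0.493], [-0.134, 0.988, 0.075], [-0.499, -0.002, -0.867]]
wrist_force: [-0.1, 0.7, 0.0]
finger_gap: 52.1
```

```bash
python3 - <<'E'
from h import *
rel([560,-42,110],Rt(30,8.7))
E
```

```text
t 23.02 tcp [605.4 -35.3  18.1] q [ 34.9  54.1 -47.8 123.4 123.8  32.5  -9.7] F [-0.1  0.7  0. ] gap 52.1
shift cm [ -0.61   0.02 -10.25] rot [-0.  -0.1  0.1]
```

Request:
{"fn": "drive_tool", "kwargs": {
  "steps": [
    [[0, 0, -0.8], [0, 0, 0], 0.22],
    [[0, 0, -2.5], [0, 0, 0], 0.22],
    [[0, 0, -5], [0, 0, 0], 0.22],
    [[0.5, 0, -9], [0, 0, 0], 0.22],
    [[1.5, 0, -14], [0, 0, 0], 0.22]
  ]
}}

```text
clock: 23.65
tcp_pos: [522.9, -47.5, 132.9]
ee_rot: [[-0.856, -0.153, 0.493], [-0.133, 0.988, 0.076], [-0.499, -0.001, -0.866]]
wrist_force: [0.3, -1.1, 0.2]
finger_gap: 51.8
```

Request:
{"fn": "drive_tool", "kwargs": {
  "steps": [
    [[0, 6, -2], [0, 0, 0], 0.22],
    [[0, 12, -4], [0, 0, 0], 0.22],
    [[0, 18, -5], [0, 0, 0], 0.22],
    [[0, 18, -5], [0, 0, 0], 0.22]
  ]
}}

```text
clock: 24.15
tcp_pos: [469.9, 133.7, 177.5]
ee_rot: [[-0.852, -0.167, 0.496], [-0.144, 0.986, 0.085], [-0.503, 0.001, -0.864]]
wrist_force: [0.2, -0.7, 0.0]
finger_gap: 51.9
```

```bash
python3 - <<'E'
from h import *
P=[636.5,-85,np.radians(8.7)]
rel([500,50,200],Rt(30,8.7))
T=snap('top','t30.png');S=snap('scene','s30.png')
a=cv2.imread('pics/t22.png').astype(int);b=T['img'][:,:,::-1].astype(int)
def blur(x): return cv2.GaussianBlur(x.astype(np.float32),(3,3),0)
dd=np.abs(blur(a)-blur(b)).sum(2)
m=(dd>40);ys,xs=np.where(m[130:240,240:380]);print('top diff px',len(xs))
n,lab,st,c=cv2.connectedComponentsWithStats(m.astype(np.uint8))
for i in range(1,n):
    if st[i,4]>15: print(st[i],c[i].round(1))
# expected visible packet outline in top view and scene (z=12..26)
for d,n in ((T,'top'),(S,'scene')):
    print(n,proj(d,casepts(P,[[-67,74,26],[-67,34,26],[21,34,26],[21,74,26],[-22,54,26]])).round(1).tolist())
a=cv2.imread('pics/s22.png').astype(int);b=S['img'][:,:,::-1].astype(int)
dd=np.abs(blur(a)-blur(b)).sum(2);m=(dd>50)
n,lab,st,c=cv2.connectedComponentsWithStats(m.astype(np.uint8))
for i in range(1,n):
    if st[i,4]>40: print('scene',st[i],c[i].round(1))
E
```

```text
t 24.15 tcp [469.9 133.7 177.5] q [ 18.3  27.  -56.3 134.9  94.9  31.8 -16. ] F [ 0.2 -0.7  0. ] gap 51.9
shift cm [-2.5  -8.75 -1.17] rot [0.5 0.2 0.8]
top diff px 506
[273 187  21  31 506] [282.9 202.2]
[ 131  233  141  136 7305] [198.1 305.2]
[188 304  11   5  18] [193.7 305.2]
[167 324  17   9  64] [176.9 327.5]
[273 325  17  14 123] [280.8 331.7]
[291 335  19  27 221] [300.4 350. ]
[215 369  10   6  24] [219.6 371. ]
[146 377  49  43 794] [172.2 398.7]
[261 397  50  23 693] [285.2 409.1]
[196 407  10  13  81] [199.3 414.7]
top [[277.2, 219.2], [294.4, 216.5], [288.5, 179.3], [271.5, 181.9], [282.8, 198.7]]
scene [[284.3, 227.2], [289.4, 215.8], [256.8, 207.0], [251.0, 218.0], [269.9, 216.8]]
scene [264   0  15  12 108] [271.8   3.8]
scene [283   0  15  17 117] [290.1   6.8]
scene [     0      0    517    420 115844] [259.7 232.7]
scene [532   0  28  31 520] [548.3  16.3]
scene [393  11  15  13 133] [399.4  17.4]
scene [240  24  15  17 103] [247.8  31.5]
scene [ 99 169  22  35 223] [110.2 186.6]
scene [265 180  28  11 128] [280.6 185. ]
scene [277 192  13  10  83] [283.  196.5]
scene [249 209  40  22 473] [268.5 219.5]
scene [ 461  261   65   53 1315] [495.9 285.7]
scene [540 268  20  41 297] [550.2 283.9]
scene [ 443  299   51   54 1396] [465.1 322.6]
scene [ 430  349  130   71 4069] [492.6 389.7]
scene [393 363  23  27 292] [404.2 373.9]
scene [539 366  19  22 218] [548.6 377.9]
scene [503 374  26  14 144] [517.7 380.1]
```

```bash
python3 - <<'E'
from h import *
d=optics.read_camera('scene')
b=d['img'];L=cv2.cvtColor(b,cv2.COLOR_RGB2GRAY)
m=(L[195:240,240:300]>95).astype(np.uint8)
n,lab,st,c=cv2.connectedComponentsWithStats(m)
for i in range(1,n):
    if st[i,4]>60:
        ys,xs=np.where(lab==i);print(st[i],c[i]+[240,195],cv2.minAreaRect(np.c_[xs,ys].astype(np.float32)))
print(r.read_state()['wrist_force'].round(1)); print(r.hand_in())
E
```

```text
[22  0 27  7 97] [277.69072165 197.02061856] ((35.0, 3.0), (6.0, 26.0), 90.0)
[ 10  15  38  20 350] [269.55428571 220.12857143] ((28.384342193603516, 24.370107650756836), (35.91231155395508, 12.050310134887695), 17.354022979736328)
[ 0 39 19  6 61] [246.42622951 237.52459016] ((9.0, 41.5), (18.0, 5.0), 0.0)
[ 0.4 -0.3 -0.2]
the job is handed in; nothing more can be done
None
```

I raised the lid and laid the white packet in the empty bay, then handed the job in at about 24 s. The interface gave no verdict. The case did get shifted, though by less than the 30 mm limit.

**Lid:** My last fit from the scene camera put it at about 49.8°. Nothing in the top view of the lid changed after that.

**Packet:** I set it down lightly on the bay floor, lengthwise, about 22 mm in front of the bay's centre. Its outline in the top and scene pictures matched that position to within a few pixels. The other two packets looked unmoved in the top view.

**Bystanders and arm:** I saw no movement of the bell, mills or tumbler in the pictures I viewed, but I did not measure them separately. The wrist force was near zero when I handed in, with the arm clear of everything.

**What did not go well:**
- **Case shift:** On my first tries under the finger strip, the gripper's knuckle pushed the case. It moved about 20 mm away from the robot and turned about 5°. Both cameras agree on that to within 2–3 mm. I did not push it back.
- **Final check:** I reached the limit on viewing pictures, so I checked the final placing by pixel comparison and not by eye.

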